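Put the long lens and its filters away after the shoot

ROBOT

A 6-joint arm with a two-finger parallel gripper is mounted at the origin on the work surface. World frame = base frame: x ahead of the robot, y to its left, z up, the work surface at z = 0. Lengths are in m, angles in rad, forces in N, time in s.
With the tool pointing down it reaches from about 0.35 to 0.775 m from the base axis. Payload 5.5 kg.
Tool frame: the origin (TCP) lies at the very end of the fingers, on their centre line; the grasp point (between the pads) lies 19 mm behind it; z points along the fingers, y is the line along which they close (so a half turn about z gives the same grasp; the last joint's range is limited). The gripper opens to 85 mm and grips with 20 to 120 N. Pads are 22 mm wide; open, the fingers measure 114 mm over their backs; the gripper's body (76 mm by 85 mm) begins 54 mm behind the grasp point. The pads swing forward as they close: fully open they stand 13 mm farther back than shut.
Start: joints at [-1.435, 0.313, 0.046, 1.304, 0, 1.431], TCP at [0.157, -0.553, 0.208] pointing down, gripper open.
Joint ranges: [-2.76, 2.76], [-0.86, 1.69], [-1.03, 1.26], [-2.2, 2.34], [-1.47, 1.5], [-3.14, 3.14]. Speed limits (rad/s): [2.57, 2.57, 3.14, 3.14, 3.14, 3.14].

INTERFACE

Orientations are given as a unit quaternion [w, x, y, z].
In Python, from workcell import env, cams, ticket, spotter gives the robot as it stands.
- The arm moves only by the tool jog_arm, never from a script. Its argument "increments" is a list that holds one entry, the list of rows, each a list of 7 numbers: the shift along the tool's x, y, z in units of 0.25 m (1.0 is 0.25 m), then the turn, a rotation vector about the tool's x, y, z in units of 180 degrees (1.0 is 180 degrees), then the closure in counts, from 0 (fully open) to 255 (shut). A call has 1 to 20 rows; each row shifts and turns the commanded pose from where the row before left it, along the tool's axes as they then stand; what a row does not reach is not made up. A row lasts 1/10 s, in which the tool goes at most 50 mm and 8.59 degrees, less where a joint would pass 70% of its speed; a pose out of reach is approached as far as the arm can. A call with a number of a shift or a turn outside -1 to 1 is refused whole. A call with a gripper value outside its range is refused whole. The fingers move at their own pace and stop on an object; "force" is the grip in N (left out, the last holds). Time passes only in rows, so rows that do not move let the fingers close. It gives the time, the measured TCP pose, the force, the opening and the grip force at its end, in the units of the state.
- env.get_state(): the state, without advancing time (a new reading comes with each control period).
- cams.read_camera(name): name is "side" or "top" or "wrist"; returns a dict with "pixels" (420x560x3 uint8, red, green, blue), "fx", "fy", "cx", "cy" (pixels), "xyz" and "attitude" of the camera in the world; the wrist camera has in their place "mount" (4x4, takes a point from camera to tool coordinates, whose origin is the TCP and whose axes are the flange's). Camera axes: x right, y down, z forward; pixel columns grow to the right and rows downward; lengths in m; the calibration is good to about 2 mm. A picture is of the moment at which its call begins: read the wrist's pose just before it. There is no depth.
- ticket.hand_in(): hands the job in; it is judged then, once.
Trained networks look in the newest picture that a camera, given by its name, has taken for a name from the list of things; names that differ only in an ending like _2 or _b are one class to them, and where a whole thing is asked for, a point or a joint stands for the part that bears it (a point fixed in the world has none). Each returns a list of dicts, best first, with "conf" (0 to 1); they miss things now and then, are a little off and sometimes report something else, mostly with a low value. They report only what shows in the picture. A call takes as long as a camera call.
- spotter.find_in(target, camera): "uv" ([column, row] in pixels, amid what is visible of it).
- spotter.cut_out(target, camera): "region" (420x560 bool, what is visible of it) and "uv" ([column, row] in pixels, amid what is visible of it).
- spotter.landmark_of(target, camera): "uv" ([column, row] in pixels: a listed point, or the origin of a listed thing).
The state is a dict: "clock": time; "joint_pos": joint angles; "qvel": joint speeds; "tau": joint torques, N m; "tcp_pos": TCP position; "orientation": TCP orientation; "wrist_force": force on the tool from outside, world axes, zero at the start; "ft_torque": the same for the moment, N m; "finger_gap": finger opening in m; "grip_force": force on a finger pad.
Only numpy, scipy, OpenCV 4.12 (cv2) and the standard library are available. Lean on these libraries where they do the work, as an engineer would, in place of code of your own. Each camera call takes 0.05 s, during which the arm holds its last target. There are 200 camera calls.

TASK

The shoot is over: put the long lens and its filters away on the bench. Swing the cradle's strap open, lower the lens gently into the two V supports so that its black rubber grip ring is midway between them, and swing the strap back down over it until it is fully home. Stack every coloured filter that lies on the bench on the round stack base, flat, centred and with edges flush, and put the plain aluminium cap on top of them; leave the other things on the bench where they are.

Things in the scene. Friction and masses are not known exactly. Their poses are not given: they have to be found in the camera images.
- lens_mid (a point): Middle of the long camera lens: a capped cylinder 50 mm in diameter and 170 mm long, about 0.55 kg, white and black with a ribbed black rubber grip ring (68 mm long) about its middle. It starts lying on the bench. The point's y axis runs along the lens; either end may point either way in the cradle.
- cradle_seat (a point): Middle of the lens when at rest in the cradle, 51 mm above the bench; y along the lens, z up, x towards the strap's hinge. Two aluminium 90-degree V yokes (16 mm thick, 84 wide, 46 high) on a fixed plate 84 x 200 x 10 mm, their middles 50 mm either side along y, 84 mm free between them.
- strap_hinge (a point): Axis of the strap's hinge, along the cradle's y, 44 mm to +x, 50 mm to -y and 27.5 mm above cradle_seat; same axes as cradle_seat. At this yoke (y = -50 mm) an aluminium post, 8 x 16 mm, stands on each side at x = +46 and x = -46 mm, up to 78 mm above the bench.
- strap_knob (a point): Centre of the red ball knob, 20 mm in diameter, at the strap's free end, 110 mm from the hinge axis. It can be pinched from above on its two sides along the cradle's y (the strap is narrower: 14 mm wide, 4 mm thick) and carried round the arc; the ball may turn between the fingers.
- strap (a joint): Angle of the strap, rad: 0 = level, closed, knob on the cradle's -x side, strap resting on the lens (-0.03 when empty); it grows as the knob is lifted up and over to +x; 1.57 = upright, 2.2 = stop, fully open. A stiff friction hinge (about 0.11 N m) holds it wherever it is left. It starts a little above closed.
- stack_top (a point): Centre of the top face of the stack base, 20 mm above the bench: an aluminium boss 52 mm across standing 14 mm high on a dark round foot 90 mm across and 6 mm thick, fixed to the bench; z up.
- orange_mid (a point): Middle (half-way up) of a round camera filter: black rim 54 mm across and 8 mm thick, the same on both sides, with orange glass; about 30 g, may lie either way up; its z axis is the disc's axis. It starts lying flat on the bench. It may be absent in some runs.
- green_mid (a point): Middle (half-way up) of a round camera filter: black rim 54 mm across and 8 mm thick, the same on both sides, with green glass; about 30 g, may lie either way up; its z axis is the disc's axis. It starts lying flat on the bench. It may be absent in some runs.
- red_mid (a point): Middle (half-way up) of a round camera filter: black rim 54 mm across and 8 mm thick, the same on both sides, with red glass; about 30 g, may lie either way up; its z axis is the disc's axis. It starts lying flat on the bench. It may be absent in some runs.
- blue_mid (a point): Middle (half-way up) of a round camera filter: black rim 54 mm across and 8 mm thick, the same on both sides, with blue glass; about 30 g, may lie either way up; its z axis is the disc's axis. It starts lying flat on the bench. It may be absent in some runs.
- yellow_mid (a point): Middle (half-way up) of a round camera filter: black rim 54 mm across and 8 mm thick, the same on both sides, with yellow glass; about 30 g, may lie either way up; its z axis is the disc's axis. It starts lying flat on the bench. It may be absent in some runs.
- cap_mid (a point): Middle (half-way up) of the stack's top cap: a plain aluminium disc 54 mm across and 10 mm thick with a grooved edge, either way up, about 45 g. It starts lying flat on the bench.
- camera: Black camera body without a lens, 60 x 135 mm and 107 mm high; to be left alone. Origin under its middle.
- drink_can1: Red drink can, 66 mm across, 115 mm high; to be left alone. Origin under its middle.
- drink_can2: Another red drink can, the same size; to be left alone.
- paint_jar: Paint jar with a yellow lid, 60 mm across, 70 mm high; to be left alone. Origin under its middle.
- glue_bottle: White glue bottle with an orange cap, 60 mm across, 150 mm high; to be left alone. Origin under its middle.
- tape_roll: Yellow roll of tape lying flat, 100 mm across, 36 mm high; to be left alone. Origin under its middle.
- lens_hood: Black lens hood, an open ring 74 mm across and 40 mm high, not a filter; to be left alone. Origin under its middle.
- brush: Paint brush, 200 mm long and 42 mm wide, lying on the bench behind the stack base; to be left alone. It lies along its x.

How it is judged:
On the way, in this order (a step that is already met when the one before it is completed fails the run):
1. the strap is swung open, past upright (value of joint strap above 1.6 rad), for 0.2 s.
2. the lens lies in both V supports (horizontal distance between lens_mid and cradle_seat below 0.018 m and x of lens_mid in the frame of cradle_seat between -0.004 and 0.004 m and z of lens_mid in the frame of cradle_seat between -0.004 and 0.004 m and angle between the y axis of lens_mid and the y axis of cradle_seat, either way round below 0.06 rad), for 0.2 s.
3. the strap is closed over the lens (all of step 2 and value of joint strap below 0.06 rad), for 0.2 s.
At the end, for the whole second after the job is handed in: Lens in both Vs (4 mm across and in height, 17 mm lengthwise, 0.06 rad in line), strap closed on it (below 0.06 rad); every filter present and the cap flat (0.1 rad, either way up), centres within 6 mm of the stack base's centre, cap on top of one close stack; all at rest (all of step 3 and linear speed of each of lens, orange, green, red, blue, yellow, cap below 0.02 m/s and horizontal distance between each of orange_mid, green_mid, red_mid, blue_mid, yellow_mid, cap_mid and stack_top below 0.006 m and angle between the z axis of each of orange_mid, green_mid, red_mid, blue_mid, yellow_mid, cap_mid and the z axis of stack_top, either way round below 0.1 rad and ((z of cap_mid in the frame of stack_top between 0.024 and 0.034 m and z of each of orange_mid, green_mid, red_mid, blue_mid, yellow_mid in the frame of stack_top below 0.024 m) or (z of cap_mid in the frame of stack_top between 0.032 and 0.042 m and z of each of orange_mid, green_mid, red_mid, blue_mid, yellow_mid in the frame of stack_top below 0.032 m) or (z of cap_mid in the frame of stack_top between 0.04 and 0.05 m and z of each of orange_mid, green_mid, red_mid, blue_mid, yellow_mid in the frame of stack_top below 0.04 m))); the robot touches nothing.
It fails at once if the lens is dropped or banged into the cradle (faster than 0.4 m/s within 50 mm of its seat) (distance between lens_mid and cradle_seat below 0.05 m and linear speed of lens above 0.4 m/s).
It fails at once if a bystander (camera, cans, jar, bottle, tape, hood, brush) is moved more than 4 cm (distance of any of camera, drink_can1, drink_can2, paint_jar, glue_bottle, tape_roll, lens_hood, brush from where it was at the start of the episode above 0.04 m).
Of orange, green, red, blue, yellow only 3 to 5 are there at a start; the rules pass over those that are not, and their reading is None.
At some moment in a run one of orange, green, red, blue, yellow, cap may be knocked a few centimetres aside while the robot is not near it.
It also fails if it takes over 210 s, if anything falls off the work surface, if the arm or the gripper's body presses on something with over 40 N, if the wrist force passes 120 N, or if a joint passes its speed limit or range.

## Working session

There is one attempt and no reset: what is moved stays moved. The work goes in short steps, Python scripts to look and compute and a tool call to move; the robot and the scene stay as the last step left them, time stands still between calls to the robot, and variables do not carry over. Pictures are saved under pics/ and viewed, at most 14 in all, crops included, and the job is handed in when it is done.

Besides the shell and the picture viewer there is one more tool, called after ">>>" by a JSON object that holds its "api" and its "payload", one argument or row to a line. jog_arm: Moves the arm, as the interface text tells. Shifts and turns lie within -1 to 1; 1 stands for 0.25 m of shift or 180 degrees of turn. Its arguments: {"type":"object","properties":{"increments":{"type":"array"},"force":{"type":"number"}},"required":["increments"]}

```bash
mkdir -p pics; ls; cat > h.py <<'E'
import numpy as np, cv2, sys
from scipy.spatial.transform import Rotation as R
from workcell import env, cams, ticket, spotter
def rot(q): return R.from_quat([q[1],q[2],q[3],q[0]]).as_matrix()
def cam(name):
    s=env.get_state(); c=cams.read_camera(name)
    K=np.array([[c['fx'],0,c['cx']],[0,c['fy'],c['cy']],[0,0,1.]])
    if 'mount' in c and c['mount'] is not None:
        T=np.eye(4);T[:3,:3]=rot(s['orientation']);T[:3,3]=s['tcp_pos'];M=T@np.array(c['mount'])
        Rm,p=M[:3,:3],M[:3,3]
    else:
        a=np.array(c['attitude']); Rm=rot(a) if a.size==4 else a; p=np.array(c['xyz'])
    return dict(K=K,R=Rm,p=p,img=c['pixels'],s=s)
def ray(C,uv,z):
    d=C['R']@np.linalg.solve(C['K'],np.array([uv[0],uv[1],1.])); return C['p']+d*(z-C['p'][2])/d[2]
def proj(C,P):
    q=C['K']@(C['R'].T@(np.asarray(P,float)-C['p'])); return q[:2]/q[2]
def save(C,n,crop=None,f=1):
    i=C['img'][...,::-1]
    if crop: i=i[crop[1]:crop[3],crop[0]:crop[2]]
    cv2.imwrite('pics/'+n,cv2.resize(i,None,fx=f,fy=f,interpolation=cv2.INTER_CUBIC))
E
python3 - <<'E'
from h import *
np.set_printoptions(precision=3,suppress=True)
Z=dict(lens_mid=.025,cradle_seat=.051,strap_hinge=.0785,strap_knob=.09,stack_top=.02,orange_mid=.004,green_mid=.004,red_mid=.004,blue_mid=.004,yellow_mid=.004,cap_mid=.005,camera=0,drink_can1=0,drink_can2=0,paint_jar=0,glue_bottle=0,tape_roll=0,lens_hood=0,brush=0)
for n in ['top','side']:
    C=cam(n); save(C,n+'0.png'); print(n,C['p'],C['R'].tolist(),C['K'].tolist())
    for k,z in Z.items():
        print(k,[(np.round(d['uv'],0).tolist(),round(d['conf'],2),ray(C,d['uv'],z)[:2].round(3).tolist()) for d in spotter.landmark_of(k,n)[:3]])
print(env.get_state())
E
```

```text
pics
top [ 0.275 -0.119  1.468] [[0.015774895822365614, -0.984766909395008, 0.173162602262722], [-0.9998653884960573, -0.014754877729924749, 0.007176243502219057], [-0.004511934110964219, -0.17325249707804824, -0.9848671050993628]] [[540.9617557955274, 0.0, 283.82011130545044], [0.0, 540.9617557955274, 207.85940830845576], [0.0, 0.0, 1.0]]
lens_mid [([247.0, 227.0], 0.95, [0.476, -0.011]), ([230.0, 122.0], 0.57, [0.771, 0.045])]
cradle_seat [([145.0, 193.0], 0.61, [0.559, 0.262])]
strap_hinge [([166.0, 183.0], 0.83, [0.583, 0.203])]
strap_knob [([155.0, 215.0], 0.78, [0.495, 0.224])]
stack_top [([249.0, 164.0], 0.64, [0.653, -0.012])]
orange_mid [([356.0, 176.0], 0.68, [0.625, -0.308]), ([422.0, 208.0], 0.52, [0.538, -0.488])]
green_mid [([315.0, 206.0], 0.86, [0.541, -0.193]), ([250.0, 168.0], 0.35, [0.645, -0.014]), ([121.0, 295.0], 0.21, [0.29, 0.323])]
red_mid [([327.0, 128.0], 0.69, [0.762, -0.227])]
blue_mid [([372.0, 269.0], 0.63, [0.368, -0.35])]
yellow_mid [([372.0, 220.0], 0.64, [0.503, -0.35]), ([122.0, 138.0], 0.17, [0.724, 0.349])]
cap_mid [([370.0, 270.0], 0.76, [0.367,
[... 1585 characters left out ...]

drink_can2 []
paint_jar [([365.0, 288.0], 0.79, [0.543, -0.486])]
glue_bottle [([346.0, 212.0], 0.95, [0.765, -0.227])]
tape_roll [([142.0, 204.0], 0.62, [0.263, 0.322])]
lens_hood [([252.0, 288.0], 0.61, [0.291, -0.241])]
brush []
{'clock': 2.0, 'joint_pos': array([-1.435,  0.313,  0.046,  1.304, -0.   ,  1.431]), 'qvel': array([-0.001,  0.001, -0.001,  0.002, -0.   , -0.   ]), 'tau': array([ -0.001, -48.046,  29.881,   0.   ,  -0.   ,   0.   ]), 'tcp_pos': array([ 0.157, -0.553,  0.208]), 'orientation': array([ 0.   ,  0.991,  0.137, -0.   ]), 'wrist_force': array([-0.676,  0.586,  0.298]), 'ft_torque': array([ 0.021, -0.017, -0.002]), 'grip_force': 0.0, 'finger_gap': 0.08536517631461293}
```

```bash
python3 - <<'E'
import cv2
a=cv2.imread('pics/top0.png'); cv2.imwrite('pics/topc.png',cv2.resize(a[90:330,80:480],None,fx=2,fy=2,interpolation=cv2.INTER_CUBIC))
E
```

```text
(no output)
```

View pics/topc.png

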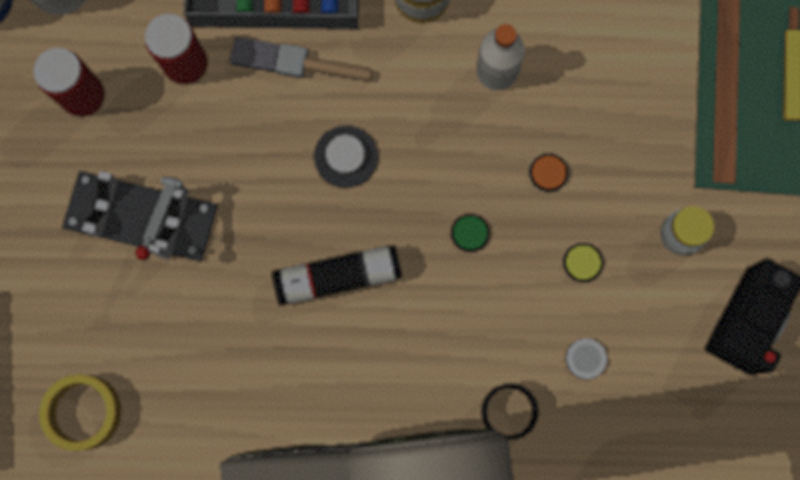

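View pics/side0.png

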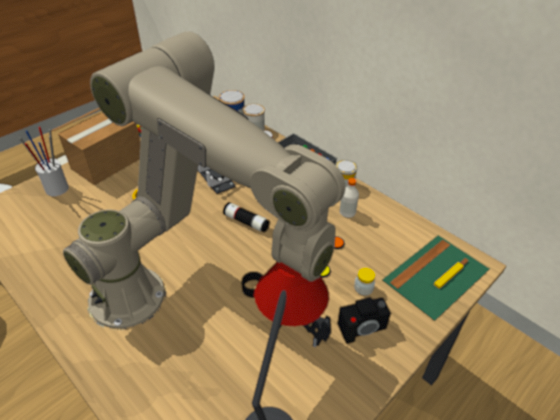

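The top view shows the cradle at about (150,197) with the strap across it and its red knob at (151,217), and the lens at (248,227). The filters are orange (354,176), green (315,206) and yellow (372,221), the cap is at (373,269) and the stack base at (252,167). I see no red or blue filter: those reports fall on the bottle and the cap. The side view is mostly blocked by the arm and lamp.

```bash
cat >> h.py <<'E'
def go(x,y,z,yaw,s=None):
    """shift (units, in tool axes now) first, then turn about tool z (units)"""
    s=s or env.get_state(); Rm=rot(s['orientation']); d=np.array([x,y,z])-s['tcp_pos']
    t=Rm.T@d/0.25; cy=np.arctan2(Rm[1,0],Rm[0,0]); dy=(yaw-cy+np.pi)%(2*np.pi)-np.pi
    print('pos',s['tcp_pos'].round(4),'yaw',round(cy,4),'tilt',np.round(Rm[:2,2],4),'shift',t.round(4),'turn',round(-dy/np.pi,4),'min rows',round(np.linalg.norm(t)/.2,1),round(abs(dy)/.15,1))
E
python3 - <<'E'
from h import *
np.set_printoptions(precision=3,suppress=True)
c=cams.read_camera('wrist'); print(np.array(c['mount']),c['fx'],c['cx'],c['cy'])
go(.42,-.28,.35,0.)
E
```

```text
[[-0.    -0.955 -0.297  0.075]
 [ 1.    -0.    -0.001 -0.001]
 [ 0.001 -0.297  0.955 -0.164]
 [ 0.     0.     0.     1.   ]] 353.4349664765392 282.4810210456471 210.84066384781403
pos [ 0.157 -0.553  0.208] yaw 0.2758 tilt [ 0. -0.] shift [ 1.312 -0.765 -0.568] turn 0.0878 min rows 8.1 1.8
```

>>> {"api": "jog_arm", "payload": {
  "increments": [
    [[0.135, -0.057, -0.047, 0, 0, 0, 0], [0.135, -0.057, -0.047, 0, 0, 0, 0], [0.135, -0.057, -0.047, 0, 0, 0, 0], [0.135, -0.057, -0.047, 0, 0, 0, 0], [0.135, -0.057, -0.047, 0, 0, 0, 0], [0.135, -0.057, -0.047, 0, 0, 0, 0], [0.135, -0.057, -0.047, 0, 0, 0, 0], [0.135, -0.057, -0.047, 0, 0, 0, 0], [0.135, -0.057, -0.047, 0, 0, 0, 0], [0.135, -0.057, -0.047, 0, 0, 0, 0], [0.135, -0.057, -0.047, 0, 0, 0, 0], [0.135, -0.057, -0.047, 0, 0, 0, 0], [0, 0, 0, 0, 0, 0.044, 0], [0, 0, 0, 0, 0, 0.044, 0], [0, 0, 0, 0, 0, 0, 0]]
  ]
}}

```text
clock: 3.55
tcp_pos: [0.5001, -0.2781, 0.3491]
orientation: [0.0, 1.0, -0.0, 0.0]
wrist_force: [-0.4, 0.2, 1.5]
finger_gap: 0.0855
grip_force: 0.0
```

```bash
python3 - <<'E'
from h import *
C=cam('wrist'); save(C,'w1.png')
for k,z in dict(orange_mid=.004,green_mid=.004,yellow_mid=.004,red_mid=.004,blue_mid=.004,cap_mid=.005).items():
    print(k,[(np.round(d['uv'],0).tolist(),round(d['conf'],2),ray(C,d['uv'],z)[:2].round(4).tolist()) for d in spotter.landmark_of(k,'wrist')[:2]])
go(.49,.22,.35,-.2)
E
```

```text
orange_mid [([298.0, 62.0], 0.67, [0.6241, -0.2983])]
green_mid [([221.0, 129.0], 0.89, [0.5372, -0.1902])]
yellow_mid [([330.0, 158.0], 0.73, [0.4963, -0.3457])]
red_mid []
blue_mid [([332.0, 157.0], 0.36, [0.4971, -0.3477])]
cap_mid [([423.0, 125.0], 0.32, [0.5419, -0.4742]), ([81.0, 48.0], 0.16, [0.6415, -0.0115])]
pos [ 0.4995 -0.2787  0.3491] yaw -0.0002 tilt [ 0.     -0.0001] shift [-0.0383 -1.9949 -0.0036] turn 0.0636 min rows 10.0 1.3
```

View pics/w1.png

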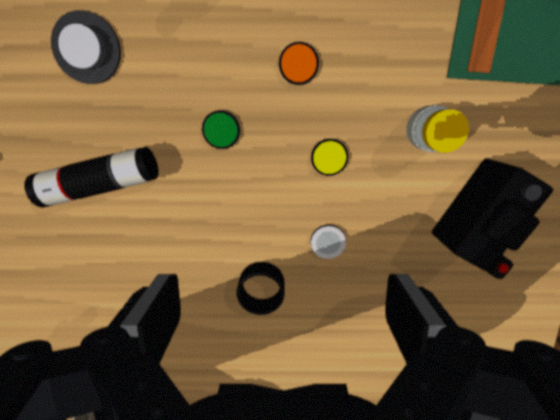

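The wrist view confirms three filters: orange (298,62), green (221,129) and yellow (330,158). The cap is at (328,241), and there is no red or blue. Next is the cradle.

>>> {"api": "jog_arm", "payload": {
  "increments": [
    [[-0.003, -0.153, 0, 0, 0, 0, 0], [-0.003, -0.153, 0, 0, 0, 0, 0], [-0.003, -0.153, 0, 0, 0, 0, 0], [-0.003, -0.153, 0, 0, 0, 0, 0], [-0.003, -0.153, 0, 0, 0, 0, 0], [-0.003, -0.153, 0, 0, 0, 0, 0], [-0.003, -0.153, 0, 0, 0, 0, 0], [-0.003, -0.153, 0, 0, 0, 0, 0], [-0.003, -0.153, 0, 0, 0, 0, 0], [-0.003, -0.153, 0, 0, 0, 0, 0], [-0.003, -0.153, 0, 0, 0, 0, 0], [-0.003, -0.153, 0, 0, 0, 0, 0], [-0.003, -0.153, 0, 0, 0, 0, 0], [0, 0, 0, 0, 0, 0.032, 100], [0, 0, 0, 0, 0, 0.032, 100], [0, 0, 0, 0, 0, 0, 100], [0, 0, 0, 0, 0, 0, 100]]
  ]
}}

```text
clock: 5.6
tcp_pos: [0.4895, 0.0966, 0.3523]
orientation: [-0.049, 0.999, -0.015, -0.007]
wrist_force: [-1.3, -0.3, 0.5]
finger_gap: 0.0519
grip_force: 0.0
```

```bash
python3 - <<'E'
from h import *
C=cam('wrist'); save(C,'w2.png'); save(C,'w2c.png',(100,60,380,270),2.8); np.savez('w2.npz',**{k:C[k] for k in 'KRp'})
for k,z in dict(lens_mid=.025,cradle_seat=.051,strap_hinge=.0785,strap_knob=.09).items():
    print(k,[(np.round(d['uv'],0).tolist(),round(d['conf'],2),ray(C,d['uv'],z)[:2].round(4).tolist()) for d in spotter.landmark_of(k,'wrist')[:2]])
E
```

```text
lens_mid [([385.0, 166.0], 0.62, [0.4705, -0.0111])]
cradle_seat [([176.0, 108.0], 0.74, [0.5554, 0.2652]), ([531.0, 275.0], 0.32, [0.3222, -0.2102])]
strap_hinge [([209.0, 81.0], 0.72, [0.5858, 0.209])]
strap_knob [([192.0, 171.0], 0.7, [0.4797, 0.2376]), ([176.0, 111.0], 0.55, [0.553, 0.2495])]
```

View pics/w2c.png

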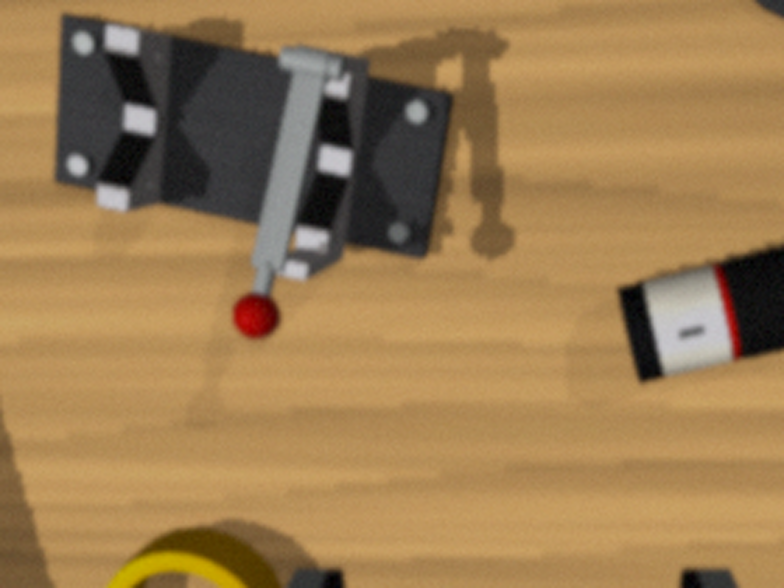

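The crop shows the cradle plate with the strap nearly closed, the knob at crop (256,315), i.e. full (191,172), and the lens end at right. The arm stopped short and tilted, so I'll check its joints.

```bash
python3 - <<'E'
from h import *
s=env.get_state(); print(s['joint_pos'].round(3),s['qvel'].round(3),s['tcp_pos'],s['orientation'],s['clock'],s['finger_gap'])
go(.49,.22,.35,-.2)
print(rot(s['orientation']).round(4).tolist())
E
```

```text
[-0.028  0.166  0.202  1.621  0.097  3.141] [ 0.002  0.    -0.002  0.    -0.001 -0.001] [0.48923663 0.09781696 0.35233286] [-0.04878442  0.99869182 -0.01381224 -0.00662983] 5.85 0.051956423800102326
pos [0.4892 0.0978 0.3523] yaw -0.0269 tilt [-0.0119  0.0976] shift [-0.01   -0.4854  0.057 ] turn 0.0551 min rows 2.4 1.2
[[0.9995, -0.0282, -0.0119], [-0.0269, -0.9949, 0.0976], [-0.0146, -0.0973, -0.9952]]
```

```bash
cat >> h.py <<'E'
def turn(yaw):
    s=env.get_state(); Rt=np.array([[np.cos(yaw),np.sin(yaw),0],[np.sin(yaw),-np.cos(yaw),0],[0,0,-1]])
    v=R.from_matrix(rot(s['orientation']).T@Rt).as_rotvec()/np.pi; print('rotvec units',v.round(4),'rows',round(np.linalg.norm(v)/.0477,1))
E
python3 - <<'E'
from h import *
turn(2.94)
Z=np.load('w2.npz'); C={k:Z[k] for k in 'KRp'}
f=lambda c:(c[0]/2.8+100,c[1]/2.8+60)
P=[ray(C,f(c),.010)[:2] for c in [(62,14),(56,182),(428,256),(452,93)]]
P=np.array(P); print(P.round(4).tolist()); c=P.mean(0)
ay=(P[0]+P[1]-P[2]-P[3])/2; ax=(P[0]+P[3]-P[1]-P[2])/2
print('centre',c.round(4),'len',np.hypot(*ay).round(4),np.hypot(*ax).round(4),'theta y',np.arctan2(-ay[0],ay[1]),'x',np.arctan2(ax[1],ax[0]))
th=np.arctan2(-ay[0],ay[1]); X=np.array([np.cos(th),np.sin(th),0]);Y=np.array([-np.sin(th),np.cos(th),0])
S=np.array([*c,.051]); H=S+.044*X-.05*Y+np.array([0,0,.0275]); print('hinge',H.round(4),'proj',(proj(C,H)-[100,60])*2.8)
for a in np.arange(-.05,.7,.1):
    K=H+.11*(-np.cos(a)*X+np.array([0,0,np.sin(a)])); print(round(a,2),K.round(4),((proj(C,K)-[100,60])*2.8).round(1))
E
```

```text
rotvec units [-0.0109 -0.0454 -0.9435] rows 19.8
[[0.6142, 0.3511], [0.5334, 0.369], [0.4916, 0.1742], [0.5708, 0.1577]]
centre [0.5525 0.263 ] len 0.1987 0.0818 theta y -0.21589357570808285 x -0.21173606897761202
hinge [0.5848 0.2047 0.0785] proj [315.85100643  61.39853167]
-0.05 [0.4775 0.2282 0.073 ] [291.2 308.9]
0.05 [0.4775 0.2282 0.084 ] [283.7 313.8]
0.15 [0.4785 0.228  0.0949] [276.2 316.5]
0.25 [0.4807 0.2275 0.1057] [268.7 316.8]
0.35 [0.4838 0.2268 0.1162] [261.3 314.6]
0.45 [0.488  0.2259 0.1263] [254.1 309.7]
0.55 [0.4932 0.2248 0.136 ] [247.1 301.9]
0.65 [0.4992 0.2235 0.1451] [240.4 291. ]
```

The plate corners give 199 x 82 mm, which matches 200 x 84. The cradle centre is about (0.5525, 0.263) with θ ≈ -0.214, and the strap is at about 0.35 rad. Joint 6 is at its limit, so I'll turn the tool half round.

>>> {"api": "jog_arm", "payload": {
  "increments": [
    [[0, 0, 0, -0.0005, -0.0023, -0.0472, 100], [0, 0, 0, -0.0005, -0.0023, -0.0472, 100], [0, 0, 0, -0.0005, -0.0023, -0.0472, 100], [0, 0, 0, -0.0005, -0.0023, -0.0472, 100], [0, 0, 0, -0.0005, -0.0023, -0.0472, 100], [0, 0, 0, -0.0005, -0.0023, -0.0472, 100], [0, 0, 0, -0.0005, -0.0023, -0.0472, 100], [0, 0, 0, -0.0005, -0.0023, -0.0472, 100], [0, 0, 0, -0.0005, -0.0023, -0.0472, 100], [0, 0, 0, -0.0005, -0.0023, -0.0472, 100], [0, 0, 0, -0.0005, -0.0023, -0.0472, 100], [0, 0, 0, -0.0005, -0.0023, -0.0472, 100], [0, 0, 0, -0.0005, -0.0023, -0.0472, 100], [0, 0, 0, -0.0005, -0.0023, -0.0472, 100], [0, 0, 0, -0.0005, -0.0023, -0.0472, 100], [0, 0, 0, -0.0005, -0.0023, -0.0472, 100], [0, 0, 0, -0.0005, -0.0023, -0.0472, 100], [0, 0, 0, -0.0005, -0.0023, -0.0472, 100], [0, 0, 0, -0.0005, -0.0023, -0.0472, 100], [0, 0, 0, -0.0005, -0.0023, -0.0472, 100]]
  ]
}}

```text
clock: 7.85
tcp_pos: [0.4892, 0.0979, 0.3523]
orientation: [-0.001, 0.097, 0.995, -0.001]
wrist_force: [0.5, 0.1, -0.5]
finger_gap: 0.0517
grip_force: 0.0
```

```bash
python3 - <<'E'
from h import *
s=env.get_state(); print(s['joint_pos'].round(3),s['finger_gap'])
turn(2.928); go(.465,.229,.24,2.928)
E
```

```text
[ 3.700e-02  1.670e-01  2.070e-01  1.612e+00 -1.000e-03  2.310e-01] 0.051738116587952444
rotvec units [-0.0004 -0.0005  0.0063] rows 0.1
pos [0.4892 0.0979 0.3523] yaw 2.9478 tilt [-0.0018 -0.0011] shift [0.1952 0.4967 0.4487] turn 0.0063 min rows 3.5 0.1
```

>>> {"api": "jog_arm", "payload": {
  "increments": [
    [[0.039, 0.099, 0.09, 0, 0, 0.006, 100], [0.039, 0.099, 0.09, 0, 0, 0, 100], [0.039, 0.099, 0.09, 0, 0, 0, 100], [0.039, 0.099, 0.09, 0, 0, 0, 100], [0.039, 0.099, 0.09, 0, 0, 0, 100], [0, 0, 0, 0, 0, 0, 100]]
  ]
}}

```text
clock: 8.45
tcp_pos: [0.4652, 0.2308, 0.2364]
orientation: [-0.004, 0.107, 0.994, -0.001]
wrist_force: [-0.6, -1.1, 0.3]
finger_gap: 0.0521
grip_force: 0.0
```

```bash
python3 - <<'E'
from h import *
C=cam('wrist'); save(C,'w3.png'); np.savez('w3.npz',**{k:C[k] for k in 'KRp'})
im=C['img'].astype(int); m=(im[...,0]>90)&(im[...,1]<60)&(im[...,2]<60)
n,l,st,ce=cv2.connectedComponentsWithStats(m.astype('uint8')); print([(st[i].tolist(),ce[i].round(1).tolist()) for i in range(1,n) if st[i,4]>40])
go(.465,.229,.24,2.928)
E
```

```text
[([85, 201, 18, 31, 92], [90.4, 218.3]), ([276, 209, 22, 22, 377], [286.2, 219.5]), ([473, 383, 10, 13, 53], [477.2, 388.5])]
pos [0.4663 0.2297 0.2382] yaw 2.9254 tilt [-0.0054 -0.0022] shift [ 0.0044 -0.0037 -0.0073] turn -0.0008 min rows 0.0 0.0
```

View pics/w3.png

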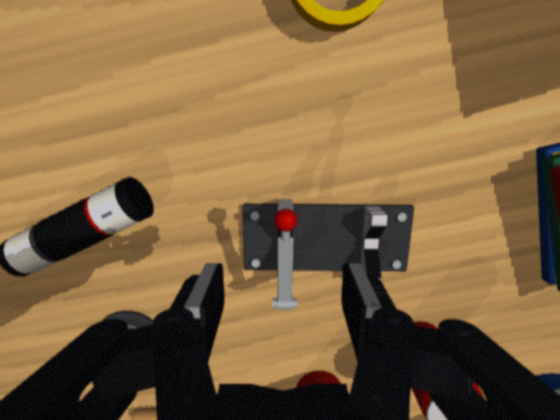

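```bash
python3 - <<'E'
from h import *
Z=np.load('w3.npz'); C={k:Z[k] for k in 'KRp'}
P=np.array([ray(C,c,.010)[:2] for c in [(408,271),(412,206),(243,205),(246,270)]]); c=P.mean(0)
ay=(P[0]+P[1]-P[2]-P[3])/2; ax=(P[0]+P[3]-P[1]-P[2])/2
print('centre',c.round(4),'len',np.hypot(*ay).round(4),np.hypot(*ax).round(4),'theta y',np.arctan2(-ay[0],ay[1]),'x',np.arctan2(ax[1],ax[0]))
th=-.215; X=np.array([np.cos(th),np.sin(th),0]);Y=np.array([-np.sin(th),np.cos(th),0])
S=np.array([*c,.051]); H=S+.044*X-.05*Y+np.array([0,0,.0275]); print('cam',C['p'].round(3),'hinge',H.round(4),'proj',proj(C,H))
for a in np.arange(-.05,.6,.1):
    K=H+.11*(-np.cos(a)*X+np.array([0,0,np.sin(a)])); print(round(a,2),K.round(4),(proj(C,K)).round(1))
E
```

```text
centre [0.5519 0.266 ] len 0.1959 0.0824 theta y -0.22095500628913842 x -0.1862989806785344
cam [0.391 0.248 0.401] hinge [0.5842 0.2078 0.0785] proj [285.18516201 302.76413124]
-0.05 [0.4769 0.2312 0.073 ] [285.3 198.8]
0.05 [0.4769 0.2312 0.084 ] [285.4 201.8]
0.15 [0.478  0.231  0.0949] [285.4 206.2]
0.25 [0.4801 0.2305 0.1057] [285.5 212. ]
0.35 [0.4833 0.2298 0.1162] [285.6 219.3]
0.45 [0.4875 0.2289 0.1263] [285.6 228. ]
0.55 [0.4926 0.2278 0.136 ] [285.7 238.3]
```

```bash
python3 - <<'E'
from h import *
go(.483,.2296,.097,2.927); turn(2.927)
E
```

```text
pos [0.4663 0.2297 0.2382] yaw 2.9254 tilt [-0.0054 -0.0022] shift [-0.0681  0.016   0.5643] turn -0.0005 min rows 2.8 0.0
rotvec units [-0.0011 -0.0015 -0.0005] rows 0.0
```

>>> {"api": "jog_arm", "payload": {
  "increments": [
    [[-0.068, 0.016, 0.06, 0, 0, 0, 100], [0, 0, 0.13, 0, 0, 0, 100], [0, 0, 0.13, 0, 0, 0, 100], [0, 0, 0.13, 0, 0, 0, 100], [0, 0, 0.114, 0, 0, 0, 100], [0, 0, 0, 0, 0, 0, 100], [0, 0, 0, 0, 0, 0, 220], [0, 0, 0, 0, 0, 0, 220], [0, 0, 0, 0, 0, 0, 220], [0, 0, 0, 0, 0, 0, 220], [0, 0, 0, 0, 0, 0, 220], [0, 0, 0, 0, 0, 0, 220]]
  ],
  "force": 25
}}

```text
clock: 9.7
tcp_pos: [0.4854, 0.2286, 0.0991]
orientation: [-0.001, 0.11, 0.994, -0.0]
wrist_force: [0.3, -0.3, 0.1]
finger_gap: 0.0119
grip_force: 0.4
```

```bash
python3 - <<'E'
from h import *
s=env.get_state(); print(s['tcp_pos'].round(4),s['finger_gap'],s['grip_force'],s['wrist_force'].round(1),rot(s['orientation'])[:2,2])
th=-.215; X=np.array([np.cos(th),np.sin(th),0])
p=s['tcp_pos']; Rm=rot(s['orientation']).T
# hinge estimate from plan: knob angle .35
a0=.35; H=p+[0,0,.019]-.11*(-np.cos(a0)*X+np.array([0,0,np.sin(a0)])); print('hinge from knob',H.round(4))
pp=None
for a in np.linspace(a0,2.1,15):
    K=.11*(-np.cos(a)*X+np.array([0,0,np.sin(a)]))
    if pp is not None: print(round(a,2),(np.array([[-1,0,0],[0,1,0],[0,0,-1]])@np.array([(K-pp)@X,0,(K-pp)[2]])/.25).round(4))
    pp=K
E
```

```text
[0.4854 0.2286 0.0991] 0.011882588338161072 0.3798505989834666 [ 0.3 -0.3  0.1] [-0.00126491 -0.00079394]
hinge from knob [0.5864 0.2065 0.0804]
0.48 [-0.022   0.     -0.0504]
0.6 [-0.0281  0.     -0.0472]
0.72 [-0.0338  0.     -0.0433]
0.85 [-0.0389  0.     -0.0388]
0.98 [-0.0435  0.     -0.0336]
1.1 [-0.0473  0.     -0.0279]
1.23 [-0.0504  0.     -0.0218]
1.35 [-0.0528  0.     -0.0154]
1.48 [-0.0543  0.     -0.0087]
1.6 [-0.0549  0.     -0.0018]
1.72 [-0.0547  0.      0.005 ]
1.85 [-0.0537  0.      0.0118]
1.98 [-0.0518  0.      0.0184]
2.1 [-0.0491  0.      0.0247]
```

The gap equals the commanded value, so the ball isn't between the pads. I'll look.

```bash
python3 - <<'E'
from h import *
C=cam('wrist'); save(C,'w4.png',(140,120,440,420),2)
E
```

```text
(no output)
```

View pics/w4.png

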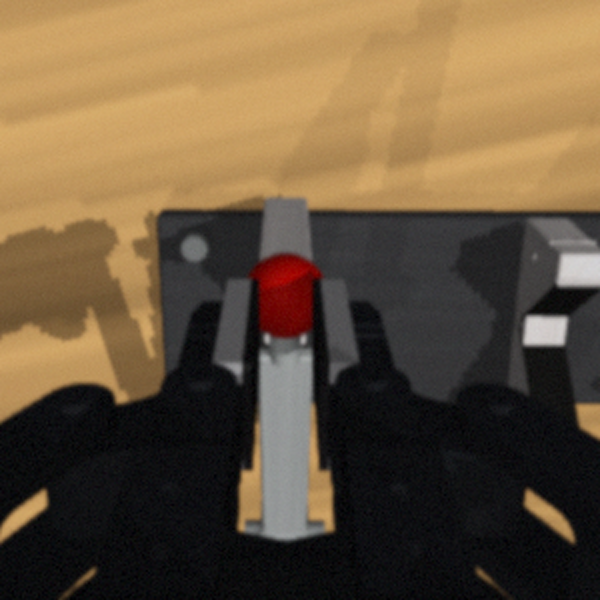

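The red ball is at crop (286,295), i.e. full (283,267), apparently beyond the fingertips. I'll triangulate it from the three views.

```bash
python3 - <<'E'
from h import *
def tri(L):
    A=np.zeros((3,3));b=np.zeros(3)
    for C,uv in L:
        d=C['R']@np.linalg.solve(C['K'],np.array([*uv,1.])); d/=np.linalg.norm(d); M=np.eye(3)-np.outer(d,d); A+=M;b+=M@C['p']
    return np.linalg.solve(A,b)
g=lambda f:{k:np.load(f)[k] for k in 'KRp'}
A=g('w2.npz');B=g('w3.npz')
p=tri([(A,(191.4,172.5)),(B,(286.2,219.5))]);print('2-3',p.round(4),proj(A,p),proj(B,p))
C=cam('wrist'); im=C['img'].astype(int); m=((im[...,0]>90)&(im[...,1]<60)&(im[...,2]<60)).astype('uint8')
n,l,st,ce=cv2.connectedComponentsWithStats(m); print([(st[i].tolist(),ce[i].round(1).tolist()) for i in range(1,n) if st[i,4]>100])
p=tri([(C,(283.,267)),(B,(286.2,219.5))]);print('4-3',p.round(4),proj(C,p),proj(B,p))
for z in (.08,.09,.1,.11,.12): print(z,ray(B,(286.2,219.5),z).round(4),ray(C,(283,267),z).round(4))
print(C['s']['tcp_pos'],C['s']['finger_gap'])
E
```

```text
2-3 [0.4837 0.23   0.1151] [191.11894213 172.31027824] [285.80084656 219.28161153]
[([268, 247, 33, 41, 910], [283.0, 266.0])]
4-3 [0.4881 0.2292 0.1021] [283.47428168 267.0287721 ] [285.9328103  219.48281557]
0.08 [0.4953 0.2281 0.08  ] [0.4986 0.2266 0.08  ]
0.09 [0.492  0.2287 0.09  ] [0.4938 0.2277 0.09  ]
0.1 [0.4888 0.2293 0.1   ] [0.489  0.2288 0.1   ]
0.11 [0.4856 0.2299 0.11  ] [0.4842 0.2298 0.11  ]
0.12 [0.4824 0.2306 0.12  ] [0.4794 0.2309 0.12  ]
[0.48535488 0.22857243 0.09891061] 0.01158103393720229
```

>>> {"api": "jog_arm", "payload": {
  "increments": [
    [[0, 0, 0, 0, 0, 0, 235], [0, 0, 0, 0, 0, 0, 235], [0, 0, 0, 0, 0, 0, 235]]
  ],
  "force": 25
}}

```text
clock: 10.1
tcp_pos: [0.485, 0.2285, 0.0985]
orientation: [-0.001, 0.11, 0.994, -0.001]
wrist_force: [-0.7, 0.5, 1.2]
finger_gap: 0.0066
grip_force: 0.4
```

```bash
python3 - <<'E'
from h import *
C=cam('wrist'); save(C,'w5.png',(220,200,360,330),5)
print(C['s']['tcp_pos'],C['s']['finger_gap'],C['s']['grip_force'],C['s']['wrist_force'])
im=C['img'].astype(int); m=((im[...,0]>90)&(im[...,1]<60)&(im[...,2]<60)).astype('uint8')
n,l,st,ce=cv2.connectedComponentsWithStats(m); print([(st[i].tolist(),ce[i].round(1).tolist()) for i in range(1,n) if st[i,4]>100])
E
```

```text
[0.48496832 0.22853767 0.09854209] 0.006602576363436674 0.3955579502508044 [-0.74232339  0.50950304  1.18318473]
[([267, 245, 35, 39, 676], [283.6, 261.2])]
```

View pics/w5.png

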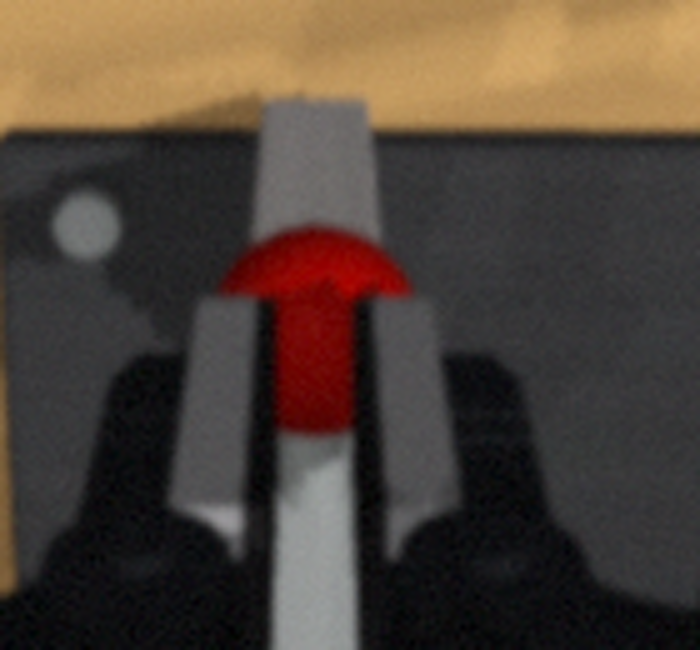

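The pads have closed above the ball: their ends at row 259 hide it, so the real tips sit about 25 mm behind the reported TCP. I'll open, go 25 mm lower and close again.

>>> {"api": "jog_arm", "payload": {
  "increments": [
    [[0, 0, 0, 0, 0, 0, 110], [0, 0, 0, 0, 0, 0, 110], [0, 0, 0, 0, 0, 0, 110], [0, 0, 0, 0, 0, 0, 110], [0, 0, 0.05, 0, 0, 0, 110], [0, 0, 0.05, 0, 0, 0, 110], [0, 0, 0, 0, 0, 0, 230], [0, 0, 0, 0, 0, 0, 230], [0, 0, 0, 0, 0, 0, 230], [0, 0, 0, 0, 0, 0, 230], [0, 0, 0, 0, 0, 0, 230], [0, 0, 0, 0, 0, 0, 230]]
  ],
  "force": 25
}}

```text
clock: 11.35
tcp_pos: [0.4847, 0.2286, 0.0737]
orientation: [-0.001, 0.11, 0.994, -0.001]
wrist_force: [-2.8, 2.0, -0.7]
finger_gap: 0.0179
grip_force: 24.4
```

>>> {"api": "jog_arm", "payload": {
  "increments": [
    [[0, 0, 0, 0, 0, 0, 130], [0, 0, 0, 0, 0, 0, 130], [0, 0, 0, 0, 0, 0, 130], [0, 0, 0.048, 0, 0, 0, 130], [0, 0, 0, 0, 0, 0, 230], [0, 0, 0, 0, 0, 0, 230], [0, 0, 0, 0, 0, 0, 230], [0, 0, 0, 0, 0, 0, 230], [0, 0, 0, 0, 0, 0, 230]]
  ],
  "force": 25
}}

```text
clock: 12.25
tcp_pos: [0.4846, 0.2285, 0.0616]
orientation: [-0.001, 0.11, 0.994, -0.001]
wrist_force: [-2.3, 2.2, -1.4]
finger_gap: 0.0182
grip_force: 24.4
```

```bash
python3 - <<'E'
from h import *
C=cam('wrist'); save(C,'w6.png',(200,180,380,340),4)
print(C['s']['tcp_pos'],C['s']['finger_gap'],C['s']['grip_force'],C['s']['wrist_force'],C['s']['joint_pos'].round(3))
E
```

```text
[0.48462762 0.22852984 0.06155787] 0.018207287614936712 24.39121127128601 [-2.29065327  2.20562172 -1.35778004] [ 0.291  0.331 -0.304  0.939 -0.     0.511]
```

View pics/w6.png

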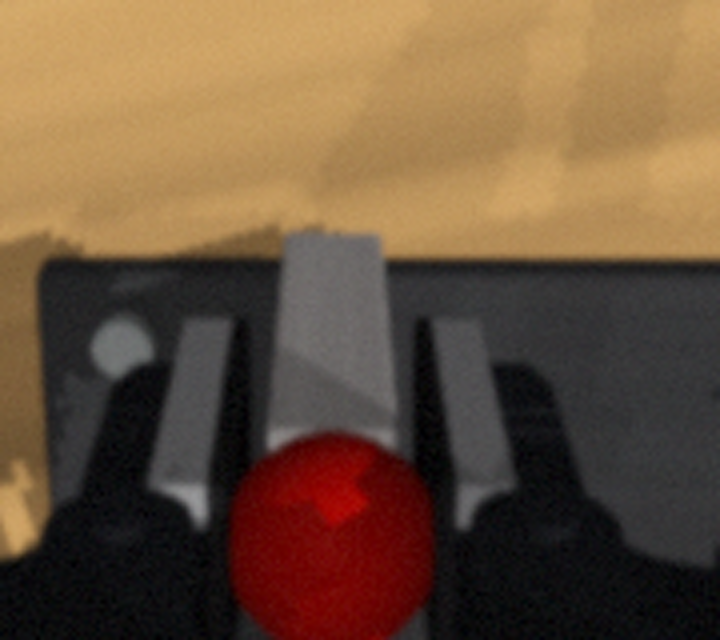

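The ball is now well inside the pads (crop (330,540), gripped at 24 N). I'll carry it round the first half of the arc.

>>> {"api": "jog_arm", "payload": {
  "increments": [
    [[-0.0195, 0, -0.0514, 0, 0, 0, 230], [-0.0258, 0, -0.0486, 0, 0, 0, 230], [-0.0316, 0, -0.045, 0, 0, 0, 230], [-0.037, 0, -0.0407, 0, 0, 0, 230], [-0.0418, 0, -0.0358, 0, 0, 0, 230], [-0.0459, 0, -0.0303, 0, 0, 0, 230], [0, 0, 0, 0, 0, 0, 230]]
  ],
  "force": 20
}}

```text
clock: 13.0
tcp_pos: [0.5362, 0.2169, 0.1257]
orientation: [0.0, 0.11, 0.994, -0.001]
wrist_force: [-1.1, 0.1, 2.5]
finger_gap: 0.0181
grip_force: 24.0
```

>>> {"api": "jog_arm", "payload": {
  "increments": [
    [[-0.0493, 0, -0.0243, 0, 0, 0, 230], [-0.052, 0, -0.018, 0, 0, 0, 230], [-0.0538, 0, -0.0113, 0, 0, 0, 230], [-0.0548, 0, -0.0046, 0, 0, 0, 230], [-0.055, 0, 0.0023, 0, 0, 0, 230], [-0.0542, 0, 0.0091, 0, 0, 0, 230], [-0.0527, 0, 0.0158, 0, 0, 0, 230], [-0.0503, 0, 0.0223, 0, 0, 0, 230], [0, 0, 0, 0, 0, 0, 230], [0, 0, 0, 0, 0, 0, 230]]
  ]
}}

```text
clock: 14.0
tcp_pos: [0.6377, 0.1939, 0.1261]
orientation: [-0.001, 0.11, 0.994, -0.001]
wrist_force: [0.5, -2.6, 0.3]
finger_gap: 0.0182
grip_force: 24.0
```

```bash
python3 - <<'E'
from h import *
C=cam('wrist'); save(C,'w7.png')
im=C['img'].astype(int); m=((im[...,0]>90)&(im[...,1]<60)&(im[...,2]<60)).astype('uint8')
n,l,st,ce=cv2.connectedComponentsWithStats(m); print([(st[i].tolist(),ce[i].round(1).tolist()) for i in range(1,n) if st[i,4]>100])
print(C['s']['tcp_pos'],C['s']['finger_gap'],C['s']['grip_force'],C['s']['wrist_force'],C['s']['joint_pos'].round(3))
E
```

```text
[([484, 218, 76, 43, 509], [530.0, 237.6]), ([523, 272, 37, 60, 745], [541.2, 297.8]), ([259, 280, 47, 54, 1986], [282.1, 307.2]), ([346, 300, 22, 20, 122], [357.7, 310.1])]
[0.63766489 0.19388518 0.12606402] 0.018232039850029535 23.953959345817566 [ 0.51020814 -2.5612586   0.32026838] [ 1.760e-01  5.250e-01  1.660e-01  1.214e+00 -1.000e-03  3.960e-01]
```

>>> {"api": "jog_arm", "payload": {
  "increments": [
    [[0, 0, 0, 0, 0, 0, 120], [0, 0, 0, 0, 0, 0, 120], [0, 0, 0, 0, 0, 0, 120], [0, 0, -0.1, 0, 0, 0, 120], [0, 0, -0.15, 0, 0, 0, 120], [0, 0, -0.15, 0, 0, 0, 100], [0, 0, -0.15, 0, 0, 0.046, 0], [0, 0, 0, 0, 0, 0.0465, 0], [0, 0, 0, 0, 0, 0.0465, 0], [0, 0, 0, 0, 0, 0.0465, 0], [0, 0, 0, 0, 0, 0.0465, 0], [0, 0, 0, 0, 0, 0.0465, 0], [0, 0, 0, 0, 0, 0.0465, 0], [0, 0, 0, 0, 0, 0.0465, 0], [0, 0, 0, 0, 0, 0, 0]]
  ]
}}

```text
clock: 15.55
tcp_pos: [0.6374, 0.1949, 0.2641]
orientation: [-0.001, 0.639, 0.769, -0.001]
wrist_force: [-0.1, 0.4, 0.3]
finger_gap: 0.0852
grip_force: 0.0
```

```bash
python3 - <<'E'
from h import *
go(.475,-.01,.26,1.76)
C=cam('wrist')
im=C['img'].astype(int); m=((im[...,0]>90)&(im[...,1]<60)&(im[...,2]<60)).astype('uint8')
n,l,st,ce=cv2.connectedComponentsWithStats(m); print([(st[i].tolist(),ce[i].round(1).tolist()) for i in range(1,n) if st[i,4]>60])
th=-.215; X=np.array([np.cos(th),np.sin(th),0]);Y=np.array([-np.sin(th),np.cos(th),0])
H=np.array([.552,.2645,.0785])+.044*X-.05*Y
for a in (.3,1.6,1.8,1.9,2.,2.1,2.2): print(a,proj(C,H+.11*(-np.cos(a)*X+np.array([0,0,np.sin(a)]))).round(1))
E
```

```text
pos [0.6374 0.1949 0.2641] yaw 1.7544 tilt [-0.0021 -0.0009] shift [-0.6872 -0.7883  0.0184] turn -0.0018 min rows 5.2 0.0
[([387, 0, 8, 22, 102], [389.4, 9.4]), ([376, 146, 72, 51, 945], [408.2, 161.5]), ([266, 195, 26, 25, 502], [278.6, 206.7]), ([106, 277, 36, 11, 69], [123.0, 284.4]), ([428, 284, 67, 14, 166], [459.8, 291.0]), ([439, 299, 46, 24, 684], [463.2, 310.9])]
0.3 [115.4 119.5]
1.6 [216.4 187.3]
1.8 [246.  197.9]
1.9 [260.1 202.3]
2.0 [273.3 206. ]
2.1 [285.5 208.9]
2.2 [296.4 211.1]
```

Seen from here, the knob is at (278.6, 206.7), so the strap is open at about 2.04 rad. Next is the lens.

>>> {"api": "jog_arm", "payload": {
  "increments": [
    [[-0.115, -0.131, 0.003, 0, 0, 0, 0], [-0.115, -0.131, 0.003, 0, 0, 0, 0], [-0.115, -0.131, 0.003, 0, 0, 0, 0], [-0.115, -0.131, 0.003, 0, 0, 0, 0], [-0.115, -0.131, 0.003, 0, 0, 0, 0], [-0.112, -0.133, 0.003, 0, 0, 0, 0], [0, 0, 0, 0, 0, 0, 0], [0, 0, 0, 0, 0, 0, 0]]
  ]
}}

```text
clock: 16.4
tcp_pos: [0.4751, -0.0108, 0.2606]
orientation: [0.0, 0.639, 0.769, -0.001]
wrist_force: [-0.6, 0.8, -0.1]
finger_gap: 0.0855
grip_force: 0.0
```

```bash
python3 - <<'E'
from h import *
C=cam('wrist'); save(C,'w8.png'); np.savez('w8.npz',**{k:C[k] for k in 'KRp'})
for d in spotter.cut_out('lens_mid','wrist')[:1]:
    m=d['region'].astype('uint8'); r=cv2.minAreaRect(cv2.findContours(m,cv2.RETR_EXTERNAL,cv2.CHAIN_APPROX_NONE)[0][0]); print(d['conf'],d['uv'],r,m.sum())
    B=cv2.boxPoints(r); print(B.round(1).tolist(),[ray(C,b,.025)[:2].round(4).tolist() for b in B], ray(C,d['uv'],.025))
print([ (d['conf'],d['uv'],ray(C,d['uv'],.025)[:2].round(4)) for d in spotter.landmark_of('lens_mid','wrist')])
go(.475,-.01,.26,1.76)
E
```

```text
0.74 [280.3, 166.6] ((280.43328857421875, 169.09840393066406), (154.5391387939453, 46.32844924926758), 87.27368927001953) 6618
[[253.60000610351562, 93.0], [299.8999938964844, 90.80000305175781], [307.20001220703125, 245.1999969482422], [261.0, 247.39999389648438]] [[0.4278, 0.067], [0.4762, 0.0783], [0.5203, -0.0952], [0.4652, -0.1084]] [ 0.47040552 -0.00604258  0.025     ]
[(0.95, [281.6, 171.6], array([ 0.4729, -0.0114]))]
pos [ 0.4761 -0.0096  0.2601] yaw 1.7568 tilt [-0.0015 -0.001 ] shift [-0.0009 -0.0046  0.0005] turn -0.001 min rows 0.0 0.0
```

View pics/w8.png

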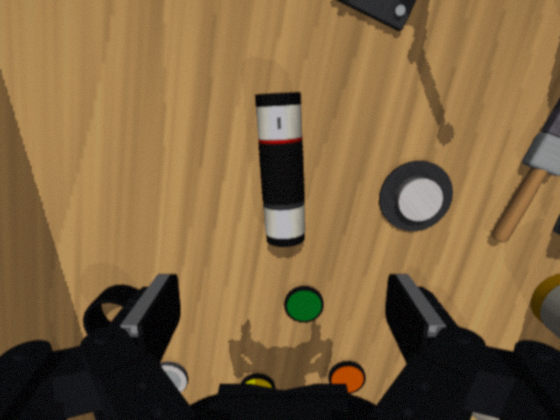

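```bash
python3 - <<'E'
from h import *
Z=np.load('w8.npz'); C={k:Z[k] for k in 'KRp'}
a=ray(C,(278,93.5),.05);b=ray(C,(286,246),.05);d=a-b
print(a.round(4),b.round(4),np.hypot(*d[:2]).round(4),((a+b)/2).round(4),'theta',np.arctan2(-d[0],d[1]))
for u in [(279.5,142),(283.5,206)]: print(ray(C,u,.05).round(4))
print([ray(C,u,z)[:2].round(4).tolist() for u,z in [((303,304),.008),((420,200),.02)]])
c=(a+b)/2; go(c[0],c[1],.03,np.arctan2(-d[0],d[1])+np.pi/2)
E
```

```text
[0.4541 0.0709 0.05  ] [ 0.4928 -0.0906  0.05  ] 0.1662 [ 0.4734 -0.0099  0.05  ] theta 0.23513466476856293
[0.4643 0.0238 0.05  ]
[ 0.4812 -0.0442  0.05  ]
[[0.5346, -0.1867], [0.6409, -0.0159]]
pos [ 0.4761 -0.0096  0.2601] yaw 1.7568 tilt [-0.0015 -0.001 ] shift [ 0.0015 -0.009   0.9205] turn -0.0156 min rows 4.6 0.3
```

The view gives lens ends at (278,94) and (286,246), ring rows 142–206, mid about (0.473, -0.010) and θ ≈ 0.237. I'll descend over it.

>>> {"api": "jog_arm", "payload": {
  "increments": [
    [[0.001, -0.009, 0.1, 0, 0, -0.016, 0], [0, 0, 0.17, 0, 0, 0, 0], [0, 0, 0.17, 0, 0, 0, 0], [0, 0, 0.17, 0, 0, 0, 0], [0, 0, 0.17, 0, 0, 0, 0], [0, 0, 0.1, 0, 0, 0, 0], [0, 0, 0, 0, 0, 0, 0], [0, 0, 0, 0, 0, 0, 0]]
  ]
}}

```text
clock: 17.35
tcp_pos: [0.473, -0.0099, 0.0401]
orientation: [-0.001, 0.619, 0.785, -0.001]
wrist_force: [-0.1, 0.1, 1.1]
finger_gap: 0.0854
grip_force: 0.0
```

```bash
python3 - <<'E'
from h import *
C=cam('wrist'); save(C,'w9.png')
go(.473,-.01,.03,1.807)
E
```

```text
pos [ 0.474  -0.0103  0.0411] yaw 1.8063 tilt [-0.0008 -0.0013] shift [ 0.002  -0.0034  0.0444] turn -0.0002 min rows 0.2 0.0
```

View pics/w9.png

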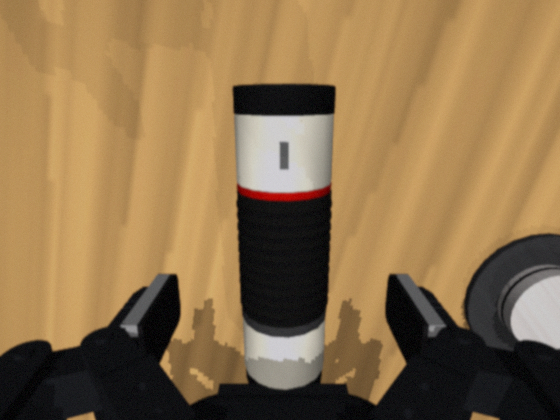

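The pads stand either side of the ring (tips about row 275) and their ends look about 33 mm behind the reported TCP when open. I'll lower in small steps and watch the force.

>>> {"api": "jog_arm", "payload": {
  "increments": [
    [[0.002, -0.003, 0.05, 0, 0, 0, 0], [0, 0, 0.03, 0, 0, 0, 0], [0, 0, 0.02, 0, 0, 0, 0], [0, 0, 0.02, 0, 0, 0, 0], [0, 0, 0, 0, 0, 0, 0]]
  ]
}}

```text
clock: 17.9
tcp_pos: [0.4715, -0.0104, 0.0099]
orientation: [-0.001, 0.62, 0.785, -0.001]
wrist_force: [-0.5, 1.0, -0.9]
finger_gap: 0.0854
grip_force: 0.0
```

>>> {"api": "jog_arm", "payload": {
  "increments": [
    [[0, 0, 0.015, 0, 0, 0, 0], [0, 0, 0.015, 0, 0, 0, 0], [0, 0, 0, 0, 0, 0, 0]]
  ]
}}

```text
clock: 18.2
tcp_pos: [0.4712, -0.0104, 0.0021]
orientation: [-0.001, 0.62, 0.785, -0.001]
wrist_force: [-0.6, -0.5, -0.1]
finger_gap: 0.0853
grip_force: 0.0
```

>>> {"api": "jog_arm", "payload": {
  "increments": [
    [[0, 0, 0.015, 0, 0, 0, 0], [0, 0, 0.015, 0, 0, 0, 0], [0, 0, 0, 0, 0, 0, 0]]
  ]
}}

```text
clock: 18.5
tcp_pos: [0.4711, -0.0103, -0.0056]
orientation: [-0.001, 0.62, 0.785, -0.001]
wrist_force: [0.0, 0.3, 0.5]
finger_gap: 0.085
grip_force: 0.0
```

>>> {"api": "jog_arm", "payload": {
  "increments": [
    [[0, 0, 0.02, 0, 0, 0, 0], [0, 0, 0, 0, 0, 0, 60], [0, 0, 0, 0, 0, 0, 70], [0, 0, 0, 0, 0, 0, 80], [0, 0, 0, 0, 0, 0, 80], [0, 0, 0, 0, 0, 0, 80]]
  ]
}}

```text
clock: 19.1
tcp_pos: [0.4717, -0.0104, -0.0099]
orientation: [-0.0, 0.62, 0.785, -0.001]
wrist_force: [0.1, 1.2, 0.9]
finger_gap: 0.0581
grip_force: 0.0
```

>>> {"api": "jog_arm", "payload": {
  "increments": [
    [[0, 0, 0.012, 0, 0, 0, 80], [0, 0, 0.012, 0, 0, 0, 80], [0, 0, 0, 0, 0, 0, 80]]
  ]
}}

```text
clock: 19.4
tcp_pos: [0.4711, -0.0103, -0.0165]
orientation: [-0.001, 0.62, 0.785, -0.001]
wrist_force: [0.1, 0.6, -0.9]
finger_gap: 0.0587
grip_force: 0.0
```

>>> {"api": "jog_arm", "payload": {
  "increments": [
    [[0, 0, 0, 0, 0, 0, 140], [0, 0, 0, 0, 0, 0, 140], [0, 0, 0, 0, 0, 0, 140], [0, 0, 0, 0, 0, 0, 140]]
  ],
  "force": 45
}}

```text
clock: 19.8
tcp_pos: [0.4721, -0.0103, -0.0158]
orientation: [-0.0, 0.62, 0.785, -0.001]
wrist_force: [0.4, 0.9, 1.7]
finger_gap: 0.0486
grip_force: 46.6
```

Gripped at 46 N. Lifting.

>>> {"api": "jog_arm", "payload": {
  "increments": [
    [[0, 0, -0.04, 0, 0, 0, 140], [0, 0, -0.08, 0, 0, 0, 140], [0, 0, -0.12, 0, 0, 0, 140], [0, 0, -0.14, 0, 0, 0, 140], [0, 0, -0.14, 0, 0, 0, 140], [0, 0, -0.1, 0, 0, 0, 140], [0, 0, 0, 0, 0, 0.036, 140], [0, 0, 0, 0, 0, 0.036, 140], [0, 0, 0, 0, 0, 0.036, 140], [0, 0, 0, 0, 0, 0.036, 140], [0, 0, 0, 0, 0, 0, 140]]
  ]
}}

```text
clock: 20.9
tcp_pos: [0.4702, -0.0102, 0.1383]
orientation: [-0.001, 0.78, 0.626, -0.002]
wrist_force: [-0.7, 0.1, -6.6]
finger_gap: 0.049
grip_force: 48.7
```

```bash
python3 - <<'E'
from h import *
s=env.get_state(); print(s['wrist_force'].round(1),s['grip_force'],s['finger_gap'],s['ft_torque'].round(3))
go(.552,.2645,.14,1.356); turn(1.356)
E
```

```text
[-0.7  0.1 -6.6] 48.690181374549866 0.048965225907642004 [ 0.016 -0.004  0.046]
pos [ 0.4702 -0.0102  0.1383] yaw 1.3519 tilt [-0.0055 -0.0009] shift [ 1.1435  0.0807 -0.0096] turn -0.0013 min rows 5.7 0.0
rotvec units [-0.0016  0.0007 -0.0013] rows 0.0
```

>>> {"api": "jog_arm", "payload": {
  "increments": [
    [[0.06, 0.004, 0, 0, 0, 0, 140], [0.12, 0.009, -0.001, 0, 0, 0, 140], [0.14, 0.01, -0.001, 0, 0, 0, 140], [0.14, 0.01, -0.001, 0, 0, 0, 140], [0.14, 0.01, -0.001, 0, 0, 0, 140], [0.14, 0.01, -0.001, 0, 0, 0, 140], [0.14, 0.01, -0.001, 0, 0, 0, 140], [0.12, 0.009, -0.001, 0, 0, 0, 140], [0.09, 0.006, -0.001, 0, 0, 0, 140], [0.053, 0.003, -0.001, 0, 0, -0.001, 140], [0, 0, 0, 0, 0, 0, 140], [0, 0, 0, 0, 0, 0, 140]]
  ]
}}

```text
clock: 22.1
tcp_pos: [0.5528, 0.2636, 0.1402]
orientation: [-0.0, 0.779, 0.627, -0.002]
wrist_force: [-0.1, -0.5, -7.0]
finger_gap: 0.0489
grip_force: 48.6
```

```bash
python3 - <<'E'
from h import *
C=cam('wrist'); save(C,'w10.png'); np.savez('w10.npz',**{k:C[k] for k in 'KRp'})
go(.552,.2645,.03,1.356); print(C['s']['grip_force'],C['s']['finger_gap'])
c=cams.read_camera('top'); T=cam('top'); save(T,'top10.png',(100,140,240,260),4)
for k in ['cradle_seat','strap_hinge']: print(k,[(np.round(d['uv'],1).tolist(),round(d['conf'],2)) for d in spotter.landmark_of(k,'wrist')[:2]])
E
```

```text
pos [0.5529 0.2632 0.1403] yaw 1.3556 tilt [-0.0038 -0.0023] shift [ 0.0055 -0.0031  0.4413] turn -0.0001 min rows 2.2 0.0
48.62150251865387 0.04893608107845321
cradle_seat []
strap_hinge [([489.8, 387.5], 0.55)]
```

View pics/w10.png

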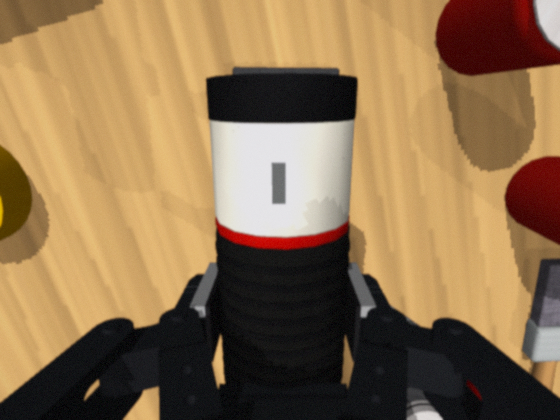

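The lens hides the cradle except for the plate's +y end edge, (233,68)–(338,68). The lens's red line is at row 238–247.

```bash
python3 - <<'E'
from h import *
Z=np.load('w10.npz'); C={k:Z[k] for k in 'KRp'}
A=ray(C,(233,68),.01);B=ray(C,(338,68),.01); th=-.215
X=np.array([np.cos(th),np.sin(th),0]);Y=np.array([-np.sin(th),np.cos(th),0])
print(A.round(4),B.round(4),np.linalg.norm(A-B),'theta',np.arctan2((B-A)[1],(B-A)[0]),'seat',((A+B)/2-.1*Y).round(4))
zt=.1403+.041+.025
tcp=np.array([.5529,.2632,0])
for u,n in [((282,247),'ring edge +34'),((282,78),'end +85')]:
    p=ray(C,u,zt); print(n,p.round(4),'rel tcp x,y',((p-tcp)@X).round(4),((p-tcp)@Y).round(4))
# width at row 180: lens edges 212..353 
E
```

```text
[0.535  0.3704 0.01  ] [0.6144 0.3531 0.01  ] 0.08130242696316786 theta -0.21500681088681486 seat [0.5533 0.2641 0.01  ]
ring edge +34 [0.5591 0.298  0.2063] rel tcp x,y -0.0014 0.0353
end +85 [0.5693 0.3444 0.2063] rel tcp x,y -0.0014 0.0828
```

>>> {"api": "jog_arm", "payload": {
  "increments": [
    [[0.004, -0.002, 0.05, 0, 0, 0, 140], [0, 0, 0.08, 0, 0, 0, 140], [0, 0, 0.09, 0, 0, 0, 140], [0, 0, 0.09, 0, 0, 0, 140], [0, 0, 0.07, 0, 0, 0, 140], [0, 0, 0.04, 0, 0, 0, 140], [0, 0, 0.02, 0, 0, 0, 140], [0, 0, 0, 0, 0, 0, 140]]
  ]
}}

```text
clock: 23.15
tcp_pos: [0.5528, 0.2651, 0.0302]
orientation: [-0.0, 0.779, 0.627, -0.002]
wrist_force: [-0.4, -0.6, -6.3]
finger_gap: 0.0487
grip_force: 48.6
```

>>> {"api": "jog_arm", "payload": {
  "increments": [
    [[0, 0, 0.016, 0, 0, 0, 140], [0, 0, 0.016, 0, 0, 0, 140], [0, 0, 0.012, 0, 0, 0, 140], [0, 0, 0, 0, 0, 0, 140]]
  ]
}}

```text
clock: 23.55
tcp_pos: [0.5528, 0.2652, 0.0195]
orientation: [-0.0, 0.779, 0.627, -0.001]
wrist_force: [0.4, -0.3, -7.3]
finger_gap: 0.0486
grip_force: 48.6
```

>>> {"api": "jog_arm", "payload": {
  "increments": [
    [[0, 0, 0.01, 0, 0, 0, 140], [0, 0, 0.01, 0, 0, 0, 140], [0, 0, 0, 0, 0, 0, 140]]
  ]
}}

```text
clock: 23.85
tcp_pos: [0.5527, 0.2652, 0.0144]
orientation: [-0.0, 0.779, 0.627, -0.002]
wrist_force: [-0.2, 0.7, -6.1]
finger_gap: 0.0485
grip_force: 48.6
```

>>> {"api": "jog_arm", "payload": {
  "increments": [
    [[0, 0, 0.008, 0, 0, 0, 140], [0, 0, 0.008, 0, 0, 0, 140], [0, 0, 0, 0, 0, 0, 140]]
  ]
}}

```text
clock: 24.15
tcp_pos: [0.5538, 0.2653, 0.0112]
orientation: [0.0, 0.779, 0.627, -0.001]
wrist_force: [0.9, -0.6, -4.7]
finger_gap: 0.0488
grip_force: 48.9
```

>>> {"api": "jog_arm", "payload": {
  "increments": [
    [[0, 0, 0.006, 0, 0, 0, 140], [0, 0, 0.004, 0, 0, 0, 140], [0, 0, 0, 0, 0, 0, 140]]
  ]
}}

```text
clock: 24.45
tcp_pos: [0.5542, 0.2655, 0.0108]
orientation: [0.0, 0.779, 0.627, 0.0]
wrist_force: [-2.1, -2.1, 9.0]
finger_gap: 0.0487
grip_force: 50.3
```

>>> {"api": "jog_arm", "payload": {
  "increments": [
    [[0, 0, 0, 0, 0, 0, 120], [0, 0, 0, 0, 0, 0, 95], [0, 0, 0, 0, 0, 0, 75], [0, 0, 0, 0, 0, 0, 75], [0, 0, -0.04, 0, 0, 0, 75], [0, 0, -0.12, 0, 0, 0, 75], [0, 0, -0.16, 0, 0, 0, 75], [0, 0, -0.18, 0, 0, 0, 75], [0, 0, -0.18, 0, 0, 0, 75], [0, 0, -0.18, 0, 0, 0, 75], [0, 0, -0.16, 0, 0, 0, 75], [0, 0, 0, 0, 0, 0, 75]]
  ]
}}

```text
clock: 25.65
tcp_pos: [0.5562, 0.2665, 0.271]
orientation: [0.002, 0.779, 0.627, 0.004]
wrist_force: [1.2, 0.6, -1.1]
finger_gap: 0.0603
grip_force: 0.0
```

```bash
python3 - <<'E'
from h import *
C=cam('wrist'); save(C,'w11.png'); np.savez('w11.npz',**{k:C[k] for k in 'KRp'})
p=C['s']['tcp_pos']; print(p)
th=-.215;X=np.array([np.cos(th),np.sin(th),0]);Y=np.array([-np.sin(th),np.cos(th),0]);S=np.array([.553,.2645,.051])
for n,q in [('ring+ top',S+.034*Y+[0,0,.025]),('end+ top',S+.085*Y+[0,0,.025]),('seat',S)]: print(n,proj(C,q).round(1))
print(spotter.landmark_of('lens_mid','wrist')[:1])
go(.6374,.1944,p[2],2.927)
E
```

```text
[0.55617036 0.26647675 0.27102813]
ring+ top [279.7 148.8]
end+ top [279.6  95.7]
seat [279.8 177. ]
[{'uv': [279.3, 177.0], 'conf': 0.72}]
pos [0.5543 0.2658 0.265 ] yaw 1.3555 tilt [ 0.0009 -0.0001] shift [-0.2081  0.3858 -0.0237] turn -0.5002 min rows 2.2 10.5
```

View pics/w11.png

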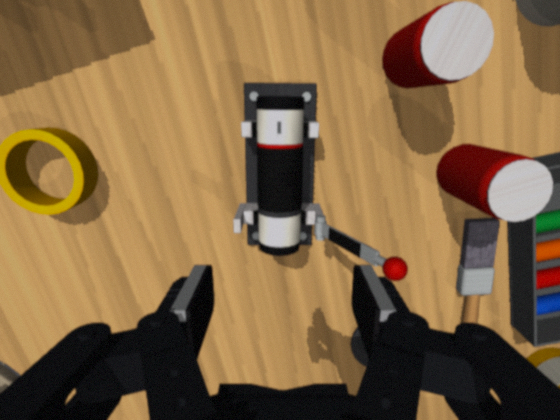

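The lens is seated (mid at (279,177), matching the prediction), with the strap open to the right and its knob at (395,268). Going back to the knob.

>>> {"api": "jog_arm", "payload": {
  "increments": [
    [[0, 0, 0, 0, 0, -0.0455, 100], [0, 0, 0, 0, 0, -0.0455, 100], [0, 0, 0, 0, 0, -0.0455, 100], [0, 0, 0, 0, 0, -0.0455, 100], [0, 0, 0, 0, 0, -0.0455, 100], [0, 0, 0, 0, 0, -0.0455, 100], [0, 0, 0, 0, 0, -0.0455, 100], [0, 0, 0, 0, 0, -0.0455, 100], [0, 0, 0, 0, 0, -0.0455, 100], [0, 0, 0, 0, 0, -0.0455, 100], [0, 0, 0, 0, 0, -0.0455, 100], [-0.13, -0.07, 0, 0, 0, 0, 100], [-0.13, -0.07, 0, 0, 0, 0, 100], [-0.126, -0.068, 0, 0, 0, 0, 100], [0, 0, 0, 0, 0, 0, 100], [0, 0, 0, 0, 0, 0, 100]]
  ]
}}

```text
clock: 27.35
tcp_pos: [0.6364, 0.1933, 0.2607]
orientation: [-0.003, 0.108, 0.994, -0.001]
wrist_force: [-0.7, 0.5, -0.6]
finger_gap: 0.0518
grip_force: 0.0
```

```bash
python3 - <<'E'
from h import *
go(.6377,.1939,.126,2.927); turn(2.927)
C=cam('wrist')
im=C['img'].astype(int); m=((im[...,0]>90)&(im[...,1]<60)&(im[...,2]<60)).astype('uint8')
n,l,st,ce=cv2.connectedComponentsWithStats(m); print([(st[i].tolist(),ce[i].round(1).tolist()) for i in range(1,n) if st[i,4]>60])
th=-.215; X=np.array([np.cos(th),np.sin(th),0]);Y=np.array([-np.sin(th),np.cos(th),0])
H=np.array([.5528,.2642,.0785])+.044*X-.05*Y
for a in (1.9,2.,2.1,2.2): K=H+.11*(-np.cos(a)*X+np.array([0,0,np.sin(a)])); print(a,K.round(4),proj(C,K).round(1))
E
```

```text
pos [0.6364 0.1933 0.2607] yaw 2.9262 tilt [-0.0064 -0.0016] shift [-0.0076  0.0048  0.5388] turn -0.0003 min rows 2.7 0.0
rotvec units [-0.0009 -0.0019 -0.0003] rows 0.0
[([372, 55, 6, 49, 170], [374.8, 78.1]), ([425, 186, 61, 62, 581], [453.7, 212.5]), ([272, 194, 25, 25, 507], [283.9, 206.1]), ([299, 246, 46, 69, 899], [327.9, 272.9]), ([235, 345, 21, 40, 87], [242.1, 365.9]), ([210, 347, 25, 38, 642], [221.1, 365.9])]
1.9 [0.6199 0.1984 0.1826] [283.7 190.5]
2.0 [0.6298 0.1962 0.1785] [283.6 202.9]
2.1 [0.6394 0.1941 0.1735] [283.6 213.7]
2.2 [0.6484 0.1922 0.1674] [283.6 222.7]
```

>>> {"api": "jog_arm", "payload": {
  "increments": [
    [[0.007, 0.003, 0.06, 0, 0, 0, 100], [0, 0, 0.13, 0, 0, 0, 100], [0, 0, 0.13, 0, 0, 0, 100], [0, 0, 0.12, 0, 0, 0, 100], [0, 0, 0.075, 0, 0, 0, 100], [0, 0, 0, 0, 0, 0, 100], [0, 0, 0, 0, 0, 0, 230], [0, 0, 0, 0, 0, 0, 230], [0, 0, 0, 0, 0, 0, 230], [0, 0, 0, 0, 0, 0, 230], [0, 0, 0, 0, 0, 0, 230]]
  ],
  "force": 20
}}

```text
clock: 28.5
tcp_pos: [0.6361, 0.1944, 0.136]
orientation: [0.0, 0.107, 0.994, -0.001]
wrist_force: [-0.1, -6.3, 4.6]
finger_gap: 0.0184
grip_force: 19.7
```

>>> {"api": "jog_arm", "payload": {
  "increments": [
    [[0.0507, 0, -0.0213, 0, 0, 0, 230], [0.053, 0, -0.0148, 0, 0, 0, 230], [0.0544, 0, -0.008, 0, 0, 0, 230], [0.055, 0, -0.0012, 0, 0, 0, 230], [0.0547, 0, 0.0057, 0, 0, 0, 230], [0.0536, 0, 0.0125, 0, 0, 0, 230], [0.0516, 0, 0.019, 0, 0, 0, 230], [0.0488, 0, 0.0253, 0, 0, 0, 230], [0, 0, 0, 0, 0, 0, 230]]
  ]
}}

```text
clock: 29.4
tcp_pos: [0.5301, 0.2183, 0.1306]
orientation: [-0.002, 0.106, 0.994, -0.0]
wrist_force: [-5.2, -1.5, 4.9]
finger_gap: 0.0182
grip_force: 20.6
```

>>> {"api": "jog_arm", "payload": {
  "increments": [
    [[0.0453, 0, 0.0312, 0, 0, 0, 230], [0.041, 0, 0.0366, 0, 0, 0, 230], [0.0362, 0, 0.0415, 0, 0, 0, 230], [0.0307, 0, 0.0456, 0, 0, 0, 230], [0.0248, 0, 0.0491, 0, 0, 0, 230], [0.0185, 0, 0.0518, 0, 0, 0, 230], [0, 0, 0, 0, 0, 0, 230]]
  ]
}}

```text
clock: 30.1
tcp_pos: [0.4834, 0.2289, 0.0654]
orientation: [-0.002, 0.106, 0.994, 0.0]
wrist_force: [-1.0, 2.5, -1.4]
finger_gap: 0.0183
grip_force: 21.0
```

>>> {"api": "jog_arm", "payload": {
  "increments": [
    [[0.012, 0, 0.035, 0, 0, 0, 230], [0.008, 0, 0.035, 0, 0, 0, 230], [0, 0, 0.02, 0, 0, 0, 230], [0, 0, 0, 0, 0, 0, 230]]
  ]
}}

```text
clock: 30.5
tcp_pos: [0.4794, 0.2297, 0.0434]
orientation: [-0.001, 0.107, 0.994, 0.0]
wrist_force: [0.3, 4.7, -1.4]
finger_gap: 0.0184
grip_force: 21.1
```

>>> {"api": "jog_arm", "payload": {
  "increments": [
    [[0, 0, 0.012, 0, 0, 0, 230], [0, 0, 0.012, 0, 0, 0, 230], [0, 0, 0, 0, 0, 0, 230]]
  ]
}}

```text
clock: 30.8
tcp_pos: [0.4791, 0.2297, 0.0379]
orientation: [-0.001, 0.106, 0.994, 0.0]
wrist_force: [-0.7, 6.6, -0.8]
finger_gap: 0.018
grip_force: 21.2
```

>>> {"api": "jog_arm", "payload": {
  "increments": [
    [[0, 0, 0.008, 0, 0, 0, 230], [0, 0, 0, 0, 0, 0, 230]]
  ]
}}

```text
clock: 31.0
tcp_pos: [0.4791, 0.2297, 0.036]
orientation: [-0.001, 0.106, 0.994, 0.0]
wrist_force: [-0.9, 5.6, -1.2]
finger_gap: 0.0183
grip_force: 21.2
```

>>> {"api": "jog_arm", "payload": {
  "increments": [
    [[0, 0, 0.01, 0, 0, 0, 230], [0, 0, 0, 0, 0, 0, 230]]
  ]
}}

```text
clock: 31.2
tcp_pos: [0.4792, 0.2297, 0.0335]
orientation: [-0.001, 0.106, 0.994, 0.0]
wrist_force: [0.2, 5.6, -1.0]
finger_gap: 0.0184
grip_force: 21.2
```

>>> {"api": "jog_arm", "payload": {
  "increments": [
    [[0, 0, 0.01, 0, 0, 0, 230], [0, 0, 0, 0, 0, 0, 230]]
  ]
}}

```text
clock: 31.4
tcp_pos: [0.4793, 0.2297, 0.0311]
orientation: [-0.001, 0.107, 0.994, 0.0]
wrist_force: [-0.2, 5.0, -1.8]
finger_gap: 0.0182
grip_force: 21.2
```

```bash
cat > k.py <<'E'
from h import *
C=cam('wrist')
im=C['img'].astype(int); m=((im[...,0]>90)&(im[...,1]<60)&(im[...,2]<60)).astype('uint8')
n,l,st,ce=cv2.connectedComponentsWithStats(m); print([(st[i].tolist(),ce[i].round(1).tolist()) for i in range(1,n) if st[i,4]>60])
th=-.215; X=np.array([np.cos(th),np.sin(th),0]);Y=np.array([-np.sin(th),np.cos(th),0])
H=np.array([.5528,.2642,.0785])+.044*X-.05*Y
for a in (0,.1,.2,.3,.4): K=H+.11*(-np.cos(a)*X+np.array([0,0,np.sin(a)])); print(a,K.round(4),proj(C,K).round(1))
print(C['s']['tcp_pos'],C['s']['wrist_force'])
E
python3 k.py
```

```text
[([263, 282, 39, 51, 1437], [282.0, 306.9])]
0 [0.4777 0.2294 0.0785] [279.  309.2]
0.1 [0.4782 0.2293 0.0895] [278.7 328.2]
0.2 [0.4798 0.229  0.1004] [278.4 353.3]
0.3 [0.4825 0.2284 0.111 ] [278.  385.5]
0.4 [0.4861 0.2276 0.1213] [277.6 426.1]
[0.47933546 0.22970053 0.03108382] [-0.16425574  4.99749409 -1.79446677]
```

>>> {"api": "jog_arm", "payload": {
  "increments": [
    [[0, 0, 0.01, 0, 0, 0, 230], [0, 0, 0, 0, 0, 0, 230]]
  ]
}}

```text
clock: 31.65
tcp_pos: [0.4795, 0.2297, 0.0294]
orientation: [-0.001, 0.107, 0.994, 0.0]
wrist_force: [-2.6, 4.7, 5.8]
finger_gap: 0.0187
grip_force: 21.5
```

>>> {"api": "jog_arm", "payload": {
  "increments": [
    [[0, 0, 0.01, 0, 0, 0, 230], [0, 0, 0, 0, 0, 0, 230]]
  ]
}}

```text
clock: 31.85
tcp_pos: [0.48, 0.2297, 0.0279]
orientation: [0.0, 0.107, 0.994, 0.0]
wrist_force: [-3.3, 2.6, 11.9]
finger_gap: 0.0186
grip_force: 22.0
```

```bash
python3 k.py
```

```text
[([263, 283, 39, 51, 1457], [282.0, 307.4])]
0 [0.4777 0.2294 0.0785] [278.7 312.8]
0.1 [0.4782 0.2293 0.0895] [278.4 332.7]
0.2 [0.4798 0.229  0.1004] [278.  358.9]
0.3 [0.4825 0.2284 0.111 ] [277.6 392.7]
0.4 [0.4861 0.2276 0.1213] [277.2 435.4]
[0.47995712 0.22965846 0.02790567] [-3.2895507   2.59275412 11.90566123]
```

The strap is home on the lens with 12 N reaction. I'll release and move to the stack area.

>>> {"api": "jog_arm", "payload": {
  "increments": [
    [[0, 0, 0, 0, 0, 0, 190], [0, 0, 0, 0, 0, 0, 150], [0, 0, 0, 0, 0, 0, 120], [0, 0, 0, 0, 0, 0, 120], [0, 0, -0.06, 0, 0, 0, 120], [0, 0, -0.14, 0, 0, 0, 120], [0, 0, -0.18, 0, 0, 0, 120], [0, 0, -0.18, 0, 0, 0, 120], [0, 0, -0.18, 0, 0, 0, 120], [0, 0, -0.18, 0, 0, 0.048, 50], [0, 0, 0, 0, 0, 0.048, 50], [0, 0, 0, 0, 0, 0.048, 50], [0, 0, 0, 0, 0, 0.048, 50], [0, 0, 0, 0, 0, 0.048, 50], [0, 0, 0, 0, 0, 0.048, 50], [0, 0, 0, 0, 0, 0.048, 50], [0, 0, 0, 0, 0, 0.048, 50], [0, 0, 0, 0, 0, 0.048, 50], [0, 0, 0, 0, 0, 0, 50]]
  ]
}}

```text
clock: 33.8
tcp_pos: [0.4793, 0.229, 0.2556]
orientation: [-0.0, 0.705, 0.709, -0.002]
wrist_force: [-0.0, 0.3, 0.1]
finger_gap: 0.0685
grip_force: 0.0
```

```bash
python3 - <<'E'
from h import *
C=cam('wrist')
im=C['img'].astype(int); m=((im[...,0]>90)&(im[...,1]<60)&(im[...,2]<60)).astype('uint8')
n,l,st,ce=cv2.connectedComponentsWithStats(m); print([(st[i].tolist(),ce[i].round(1).tolist()) for i in range(1,n) if st[i,4]>60])
th=-.215; X=np.array([np.cos(th),np.sin(th),0]);Y=np.array([-np.sin(th),np.cos(th),0])
H=np.array([.5528,.2642,.0785])+.044*X-.05*Y
for a in (-.1,0,.1,.2,.3): K=H+.11*(-np.cos(a)*X+np.array([0,0,np.sin(a)])); print(a,K.round(4),proj(C,K).round(1))
go(.59,-.08,.28,1.571); turn(1.571)
E
```

```text
[([550, 12, 10, 32, 172], [554.6, 27.5]), ([344, 101, 46, 13, 159], [365.9, 107.2]), ([274, 170, 18, 20, 276], [282.4, 179.5])]
-0.1 [0.4782 0.2293 0.0675] [283.2 179.6]
0 [0.4777 0.2294 0.0785] [282.7 181.9]
0.1 [0.4782 0.2293 0.0895] [283.2 184.5]
0.2 [0.4798 0.229  0.1004] [284.9 187.5]
0.3 [0.4825 0.2284 0.111 ] [287.9 191. ]
pos [0.4793 0.229  0.2557] yaw 1.5808 tilt [-0.0028 -0.0015] shift [-1.2406  0.4302 -0.0967] turn 0.0031 min rows 6.6 0.1
rotvec units [-0.0009  0.0005  0.0031] rows 0.1
```

>>> {"api": "jog_arm", "payload": {
  "increments": [
    [[-0.124, 0.043, -0.01, 0, 0, 0.003, 50], [-0.124, 0.043, -0.01, 0, 0, 0, 50], [-0.124, 0.043, -0.01, 0, 0, 0, 50], [-0.124, 0.043, -0.01, 0, 0, 0, 50], [-0.124, 0.043, -0.01, 0, 0, 0, 50], [-0.124, 0.043, -0.01, 0, 0, 0, 50], [-0.124, 0.043, -0.01, 0, 0, 0, 50], [-0.124, 0.043, -0.01, 0, 0, 0, 50], [-0.124, 0.043, -0.01, 0, 0, 0, 50], [-0.124, 0.043, -0.01, 0, 0, 0, 50], [0, 0, 0, 0, 0, 0, 50], [0, 0, 0, 0, 0, 0, 50]]
  ]
}}

```text
clock: 35.05
tcp_pos: [0.5863, -0.0816, 0.2805]
orientation: [-0.001, 0.708, 0.706, -0.001]
wrist_force: [0.3, 0.2, -0.6]
finger_gap: 0.0685
grip_force: 0.0
```

```bash
cat > d.py <<'E'
from h import *
def disc(C,kind,guess,z,rad,dbg=False):
    """centre of disc rim (outer) by ellipse of colour/dark mask near guess, at height z"""
    u0=proj(C,[*guess,z]); im=C['img'].astype(float); hsv=cv2.cvtColor(C['img'],cv2.COLOR_RGB2HSV)
    H,S,V=[hsv[...,i].astype(int) for i in range(3)]
    m={'green':(H>40)&(H<85)&(S>120),'orange':(H>4)&(H<14)&(S>200)&(V>110),'yellow':(H>24)&(H<36)&(S>170),
       'cap':(S<60)&(V>70),'boss':(S<60)&(V>95)}[kind].astype('uint8')
    m=cv2.morphologyEx(m,cv2.MORPH_OPEN,np.ones((3,3),np.uint8))
    n,l,st,ce=cv2.connectedComponentsWithStats(m)
    best=[(np.hypot(*(ce[i]-u0)),i) for i in range(1,n) if st[i,4]>80]
    if not best: print(kind,'none'); return
    d,i=min(best); c=cv2.findContours((l==i).astype('uint8'),cv2.RETR_EXTERNAL,cv2.CHAIN_APPROX_NONE)[0][0]
    e=cv2.fitEllipse(cv2.convexHull(c)); p=ray(C,e[0],z); sc=np.linalg.norm(p-C['p'])/C['K'][0,0]
    print(kind,'px',np.round(e[0],1),'axes px',np.round(e[1],1),'dia mm',round(max(e[1])*sc*1000,1),'off guess px',round(d,1),'pos',p[:2].round(4)); return p
E
python3 - <<'E'
from d import *
C=cam('wrist'); save(C,'w12.png'); np.savez('w12.npz',**{k:C[k] for k in C if k!='s'})
disc(C,'green',(.5355,-.188),.008,.027); disc(C,'boss',(.645,-.014),.02,.026); disc(C,'orange',(.624,-.3),.008,.027)
for k,z in dict(green_mid=.004,stack_top=.02,orange_mid=.004).items():
    print(k,[(np.round(d['uv'],1).tolist(),round(d['conf'],2),ray(C,d['uv'],z)[:2].round(4).tolist()) for d in spotter.landmark_of(k,'wrist')[:1]])
print(C['s']['tcp_pos'])
E
```

```text
green px [247.  245.1] axes px [34.2 36.6] dia mm 49.3 off guess px 0.8 pos [ 0.5365 -0.1884]
boss px [332.2 110.5] axes px [45.1 47.6] dia mm 57.7 off guess px 3.1 pos [ 0.6418 -0.0154]
orange px [309.8 315.7] axes px [28.1 32.4] dia mm 48.3 off guess px 2.1 pos [ 0.6226 -0.297 ]
green_mid [([246.9, 244.2], 0.61, [0.536, -0.1888])]
stack_top [([225.9, 343.8], 0.25, [0.5029, -0.3354])]
orange_mid [([310.2, 311.0], 0.64, [0.6233, -0.292])]
[ 0.58634033 -0.08160509  0.28052479]
```

View pics/w12.png

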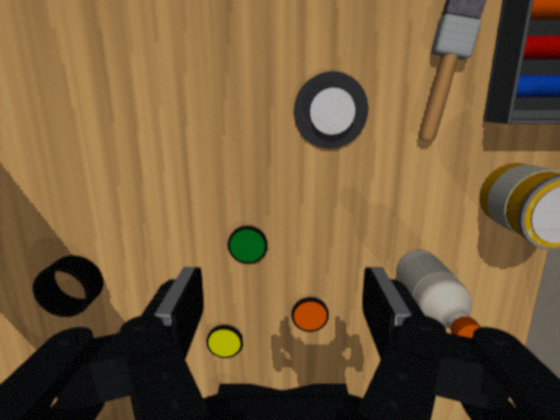

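Stack base is at (333,109), green at (247,245), yellow at (225,342) and orange at (310,315); everything else is undisturbed. Going down over green.

>>> {"api": "jog_arm", "payload": {
  "increments": [
    [[-0.0713, -0.0333, 0.133, 0, 0, 0, 35], [-0.0713, -0.0333, 0.133, 0, 0, 0, 35], [-0.0713, -0.0333, 0.133, 0, 0, 0, 35], [-0.0713, -0.0333, 0.133, 0, 0, 0, 35], [-0.0713, -0.0333, 0.133, 0, 0, 0, 35], [-0.0713, -0.0333, 0.133, 0, 0, 0, 35], [0, 0, 0, 0, 0, 0, 35], [0, 0, 0, 0, 0, 0, 35]]
  ]
}}

```text
clock: 36.05
tcp_pos: [0.5354, -0.1871, 0.0818]
orientation: [-0.001, 0.708, 0.706, -0.001]
wrist_force: [0.5, -0.8, 0.9]
finger_gap: 0.0737
grip_force: 0.0
```

```bash
python3 - <<'E'
from d import *
Z=np.load('w12.npz'); C={k:Z[k] for k in Z}
print('boss/foot',ray(C,(333,109.5),.02).round(4),ray(C,(331.5,111),.006).round(4))
C=cam('wrist'); p=disc(C,'green',(.5363,-.1886),.008,.027)
go(p[0],p[1],-.02,1.571); turn(1.571)
E
```

```text
boss/foot [ 0.6426 -0.0143  0.02  ] [ 0.6428 -0.0163  0.006 ]
green px [285.9 216.9] axes px [64.7 67.5] dia mm 47.9 off guess px 0.3 pos [ 0.5364 -0.1887]
pos [ 0.5367 -0.1874  0.0831] yaw 1.5696 tilt [-0.0009 -0.0014] shift [-0.0049 -0.0006  0.4122] turn -0.0004 min rows 2.1 0.0
rotvec units [-0.0003  0.0005 -0.0005] rows 0.0
```

>>> {"api": "jog_arm", "payload": {
  "increments": [
    [[-0.005, -0.001, 0.1, 0, 0, 0, 35], [0, 0, 0.1, 0, 0, 0, 35], [0, 0, 0.1, 0, 0, 0, 35], [0, 0, 0.06, 0, 0, 0, 35], [0, 0, 0.02, 0, 0, 0, 65], [0, 0, 0, 0, 0, 0, 65], [0, 0, 0, 0, 0, 0, 65]]
  ]
}}

```text
clock: 36.8
tcp_pos: [0.537, -0.1895, -0.0114]
orientation: [0.001, 0.708, 0.707, -0.001]
wrist_force: [0.5, -0.4, 0.9]
finger_gap: 0.0638
grip_force: 0.0
```

>>> {"api": "jog_arm", "payload": {
  "increments": [
    [[0, 0, 0.012, 0, 0, 0, 65], [0, 0, 0.01, 0, 0, 0, 65], [0, 0, 0, 0, 0, 0, 65]]
  ]
}}

```text
clock: 37.1
tcp_pos: [0.5353, -0.1894, -0.0186]
orientation: [-0.0, 0.708, 0.706, -0.001]
wrist_force: [-0.4, 0.3, -0.4]
finger_gap: 0.0637
grip_force: 0.0
```

>>> {"api": "jog_arm", "payload": {
  "increments": [
    [[0, 0, 0.01, 0, 0, 0, 65], [0, 0, 0, 0, 0, 0, 65]]
  ]
}}

```text
clock: 37.3
tcp_pos: [0.5351, -0.1893, -0.0215]
orientation: [-0.001, 0.708, 0.706, -0.001]
wrist_force: [-0.0, -0.2, -0.0]
finger_gap: 0.0633
grip_force: 0.0
```

>>> {"api": "jog_arm", "payload": {
  "increments": [
    [[0, 0, 0.01, 0, 0, 0, 65], [0, 0, 0, 0, 0, 0, 65]]
  ]
}}

```text
clock: 37.5
tcp_pos: [0.535, -0.1893, -0.0241]
orientation: [-0.001, 0.708, 0.706, -0.001]
wrist_force: [0.1, 0.1, -0.3]
finger_gap: 0.0634
grip_force: 0.0
```

>>> {"api": "jog_arm", "payload": {
  "increments": [
    [[0, 0, 0.008, 0, 0, 0, 65], [0, 0, 0, 0, 0, 0, 65]]
  ]
}}

```text
clock: 37.7
tcp_pos: [0.5351, -0.1893, -0.0259]
orientation: [-0.001, 0.708, 0.706, -0.001]
wrist_force: [-1.0, 0.4, 0.4]
finger_gap: 0.0634
grip_force: 0.0
```

>>> {"api": "jog_arm", "payload": {
  "increments": [
    [[0, 0, 0.008, 0, 0, 0, 65], [0, 0, 0, 0, 0, 0, 65]]
  ]
}}

```text
clock: 37.9
tcp_pos: [0.5352, -0.1893, -0.0279]
orientation: [-0.001, 0.708, 0.706, -0.001]
wrist_force: [0.2, 0.7, -0.1]
finger_gap: 0.0637
grip_force: 0.0
```

>>> {"api": "jog_arm", "payload": {
  "increments": [
    [[0, 0, 0.006, 0, 0, 0, 65], [0, 0, 0, 0, 0, 0, 65]]
  ]
}}

```text
clock: 38.1
tcp_pos: [0.5355, -0.1894, -0.029]
orientation: [-0.0, 0.708, 0.706, -0.001]
wrist_force: [-0.5, 0.2, 1.3]
finger_gap: 0.0638
grip_force: 0.5
```

>>> {"api": "jog_arm", "payload": {
  "increments": [
    [[0, 0, 0, 0, 0, 0, 110], [0, 0, 0, 0, 0, 0, 110], [0, 0, 0, 0, 0, 0, 110], [0, 0, 0, 0, 0, 0, 110]]
  ],
  "force": 20
}}

```text
clock: 38.5
tcp_pos: [0.5376, -0.1904, -0.0267]
orientation: [0.002, 0.708, 0.706, -0.0]
wrist_force: [0.7, 1.4, 13.4]
finger_gap: 0.0528
grip_force: 26.5
```

Gripped, with the tips just touching the bench: at 54 mm opening the true tips are about 27 mm behind the reported TCP. Lifting and carrying to the stack.

>>> {"api": "jog_arm", "payload": {
  "increments": [
    [[0, 0, -0.03, 0, 0, 0, 110], [0, 0, -0.07, 0, 0, 0, 110], [0, 0, -0.12, 0, 0, 0, 110], [0, 0, -0.14, 0, 0, 0, 110], [0, 0, -0.06, 0, 0, 0, 110], [0, 0, 0, 0, 0, 0, 110]]
  ]
}}

```text
clock: 39.1
tcp_pos: [0.5373, -0.1901, 0.0785]
orientation: [0.002, 0.708, 0.706, -0.0]
wrist_force: [0.3, 0.3, -0.2]
finger_gap: 0.0524
grip_force: 21.5
```

```bash
python3 - <<'E'
from h import *
s=env.get_state(); print(s['grip_force'],s['finger_gap'],s['wrist_force'])
go(.643,-.0167,.06,1.571); turn(1.571)
E
```

```text
21.497797966003418 0.05243945316176228 [ 0.25288983  0.27850509 -0.21353924]
pos [ 0.5373 -0.1901  0.0785] yaw 1.5684 tilt [ 0.0021 -0.0034] shift [0.695  0.421  0.0726] turn -0.0008 min rows 4.1 0.0
rotvec units [ 0.0007  0.0011 -0.0008] rows 0.0
```

>>> {"api": "jog_arm", "payload": {
  "increments": [
    [[0.07, 0.042, 0, 0.0007, 0.0011, -0.0008, 110], [0.125, 0.076, 0, 0, 0, 0, 110], [0.15, 0.091, 0, 0, 0, 0, 110], [0.15, 0.091, 0.01, 0, 0, 0, 110], [0.12, 0.073, 0.03, 0, 0, 0, 110], [0.08, 0.048, 0.033, 0, 0, 0, 110], [0, 0, 0, 0, 0, 0, 110], [0, 0, 0, 0, 0, 0, 110]]
  ]
}}

```text
clock: 39.9
tcp_pos: [0.6394, -0.0149, 0.0555]
orientation: [-0.004, 0.707, 0.708, -0.002]
wrist_force: [0.2, -0.7, -0.7]
finger_gap: 0.0526
grip_force: 21.5
```

```bash
python3 - <<'E'
from d import *
C=cam('wrist'); save(C,'w13.png'); np.savez('w13.npz',**{k:C[k] for k in C if k!='s'})
s=C['s']; disc(C,'green',s['tcp_pos'][:2],s['tcp_pos'][2]+.0307+.004,.027)
print(s['grip_force'],s['finger_gap']); go(.643,-.0167,-.0057,1.571); turn(1.571)
# foot visible edge: dark annulus prediction
for a in np.arange(0,360,45): print(a,proj(C,[.643+.045*np.cos(np.radians(a)),-.015+.045*np.sin(np.radians(a)),.006]).round(0),end=' ')
E
```

```text
green px [282.4 290.7] axes px [101.4 113.5] dia mm 48.0 off guess px 4.5 pos [ 0.6386 -0.013 ]
21.50199383497238 0.05262490954626843
pos [ 0.6396 -0.0157  0.0562] yaw 1.5708 tilt [-0.007   0.0023] shift [-0.0046  0.0155  0.2475] turn -0.0001 min rows 1.2 0.0
rotvec units [-0.0022 -0.0007 -0.0001] rows 0.0
0 [361. 227.] 45 [343. 178.] 90 [291. 156.] 135 [239. 178.] 180 [221. 226.] 225 [243. 271.] 270 [290. 289.] 315 [338. 272.]
```

```bash
python3 - <<'E'
from h import *
from scipy.optimize import least_squares
Z=np.load('w13.npz'); C={k:Z[k] for k in Z}; g=cv2.GaussianBlur(cv2.cvtColor(C['img'],cv2.COLOR_RGB2GRAY),(3,3),0).astype(float)
pts=[]
for a in np.radians(np.arange(10,171,8)):
    r=np.arange(.036,.056,.0005); uv=np.array([proj(C,[.643+t*np.cos(a),-.015+t*np.sin(a),.006]) for t in r]).astype(np.float32)
    v=cv2.remap(g.astype(np.float32),uv[None,:,0],uv[None,:,1],cv2.INTER_LINEAR)[0]; d=np.gradient(v); i=d.argmax()
    if d[i]>3: pts.append((np.degrees(a),r[i],d[i]))
P=np.array(pts); print(P.round(4).tolist())
A=np.radians(P[:,0]); x=.643+P[:,1]*np.cos(A); y=-.015+P[:,1]*np.sin(A)
f=least_squares(lambda q:np.hypot(x-q[0],y-q[1])-.045,[.643,-.015],loss='soft_l1',f_scale=.001); print('centre r=45',f.x.round(4),np.abs(f.fun).mean())
f=least_squares(lambda q:np.hypot(x-q[0],y-q[1])-q[2],[.643,-.015,.045],loss='soft_l1',f_scale=.001); print('free',f.x.round(4))
E
```

```text
[[10.0, 0.043, 20.6953], [18.0, 0.0435, 22.7334], [26.0, 0.0435, 21.4272], [34.0, 0.0435, 21.9834], [42.0, 0.0435, 22.0537], [50.0, 0.044, 23.6387], [58.0, 0.044, 23.4067], [66.0, 0.044, 24.4004], [74.0, 0.0445, 24.0078], [82.0, 0.0445, 20.0757], [90.0, 0.0445, 18.8354], [98.0, 0.0445, 22.4629], [106.0, 0.0445, 21.9067], [114.0, 0.045, 24.5938], [122.0, 0.0445, 24.1143], [130.0, 0.045, 22.7485], [138.0, 0.045, 18.1094], [146.0, 0.045, 19.5576], [154.0, 0.045, 20.5029], [162.0, 0.045, 22.2188], [170.0, 0.045, 21.6309]]
centre r=45 [ 0.6421 -0.0158] 0.0003294130394458516
free [ 0.6421 -0.0145  0.044 ]
```

>>> {"api": "jog_arm", "payload": {
  "increments": [
    [[-0.008, 0.014, 0.02, -0.0022, -0.0007, 0, 110], [0, 0, 0.06, 0, 0, 0, 110], [0, 0, 0.07, 0, 0, 0, 110], [0, 0, 0.05, 0, 0, 0, 110], [0, 0, 0.02, 0, 0, 0, 110], [0, 0, 0.01, 0, 0, 0, 110], [0, 0, 0, 0, 0, 0, 110]]
  ]
}}

```text
clock: 40.65
tcp_pos: [0.6444, -0.0178, 0.0001]
orientation: [0.001, 0.707, 0.707, 0.001]
wrist_force: [-0.2, 0.0, -0.5]
finger_gap: 0.0526
grip_force: 21.5
```

>>> {"api": "jog_arm", "payload": {
  "increments": [
    [[0, 0, 0.008, 0, 0, 0, 110], [0, 0, 0, 0, 0, 0, 110]]
  ]
}}

```text
clock: 40.85
tcp_pos: [0.6448, -0.0174, -0.0016]
orientation: [0.001, 0.707, 0.707, 0.001]
wrist_force: [0.6, -0.2, -0.5]
finger_gap: 0.0529
grip_force: 21.5
```

>>> {"api": "jog_arm", "payload": {
  "increments": [
    [[0, -0.006, 0.006, 0, 0, 0, 110], [0, 0, 0.006, 0, 0, 0, 110], [0, 0, 0, 0, 0, 0, 110]]
  ]
}}

```text
clock: 41.15
tcp_pos: [0.6426, -0.0173, -0.0052]
orientation: [0.001, 0.707, 0.707, 0.001]
wrist_force: [-0.7, 0.3, -0.2]
finger_gap: 0.0529
grip_force: 21.5
```

>>> {"api": "jog_arm", "payload": {
  "increments": [
    [[0, 0, 0.006, 0, 0, 0, 110], [0, 0, 0, 0, 0, 0, 110]]
  ]
}}

```text
clock: 41.35
tcp_pos: [0.643, -0.0174, -0.0066]
orientation: [0.001, 0.707, 0.707, 0.001]
wrist_force: [-0.2, 0.4, -0.3]
finger_gap: 0.0527
grip_force: 21.5
```

>>> {"api": "jog_arm", "payload": {
  "increments": [
    [[0, 0, 0.006, 0, 0, 0, 110], [0, 0, 0, 0, 0, 0, 110]]
  ]
}}

```text
clock: 41.55
tcp_pos: [0.643, -0.0174, -0.0067]
orientation: [0.001, 0.707, 0.707, 0.001]
wrist_force: [-2.5, 1.0, 8.9]
finger_gap: 0.0526
grip_force: 22.1
```

>>> {"api": "jog_arm", "payload": {
  "increments": [
    [[0, 0, 0.004, 0, 0, 0, 110], [0, 0, 0, 0, 0, 0, 110]]
  ]
}}

```text
clock: 41.75
tcp_pos: [0.643, -0.0174, -0.0068]
orientation: [0.001, 0.707, 0.707, 0.001]
wrist_force: [-4.3, 1.0, 13.2]
finger_gap: 0.0526
grip_force: 22.5
```

>>> {"api": "jog_arm", "payload": {
  "increments": [
    [[0, 0, -0.008, 0, 0, 0, 110], [0, 0, 0, 0, 0, 0, 98], [0, 0, 0, 0, 0, 0, 85], [0, 0, 0, 0, 0, 0, 55], [0, 0, 0, 0, 0, 0, 55], [0, 0, -0.04, 0, 0, 0, 55], [0, 0, -0.1, 0, 0, 0, 55], [0, 0, -0.16, 0, 0, 0, 55], [0, 0, -0.18, 0, 0, 0, 55], [0, 0, -0.16, 0, 0, 0, 35], [0, 0, 0, 0, 0, 0, 35], [0, 0, 0, 0, 0, 0, 35]]
  ]
}}

```text
clock: 42.95
tcp_pos: [0.6435, -0.0176, 0.155]
orientation: [0.002, 0.707, 0.707, 0.002]
wrist_force: [-0.6, -0.4, -0.7]
finger_gap: 0.074
grip_force: 0.0
```

```bash
cat >> d.py <<'E'
from scipy.optimize import least_squares
def circ(C,c0,z,R0,lo,hi,ang,sign=1,rad=None):
    """fit circle centre to radial grey edges about c0 at height z"""
    g=cv2.GaussianBlur(cv2.cvtColor(C['img'],cv2.COLOR_RGB2GRAY),(3,3),0).astype(np.float32); c0=np.array(c0)
    for it in range(2):
        X=[]
        for a in np.radians(ang):
            r=np.arange(lo,hi,.0004); uv=np.array([proj(C,[c0[0]+t*np.cos(a),c0[1]+t*np.sin(a),z]) for t in r]).astype(np.float32)
            d=sign*np.gradient(cv2.remap(g,uv[None,:,0],uv[None,:,1],cv2.INTER_LINEAR)[0]); i=d.argmax()
            if d[i]>2: X.append(c0+r[i]*np.array([np.cos(a),np.sin(a)]))
        X=np.array(X); f=least_squares(lambda q:np.hypot(*(X-q[:2]).T)-q[2],[*c0,R0],loss='soft_l1',f_scale=.0006); c0=f.x[:2]
    print('circle',len(X),f.x.round(4),'res',np.abs(f.fun).mean().round(5)); return f.x
E
python3 - <<'E'
from d import *
C=cam('wrist'); s=C['s']
circ(C,(.6421,-.015),.006,.044,.036,.056,np.arange(0,360,8))
disc(C,'green',(.642,-.015),.028,.027); circ(C,(.642,-.015),.028,.027,.02,.031,np.arange(0,360,8))
go(.6226,-.297,.08,1.571); turn(1.571)
E
```

```text
circle 45 [ 0.6421 -0.0157  0.0446] res 0.00034
green px [280.9 194.1] axes px [55.5 56.8] dia mm 48.3 off guess px 1.6 pos [ 0.6417 -0.0164]
circle 37 [ 0.6419 -0.0168  0.0269] res 0.00039
pos [ 0.6424 -0.0174  0.1532] yaw 1.5709 tilt [0.0029 0.0001] shift [-1.1183 -0.0801  0.2926] turn -0.0 min rows 5.8 0.0
rotvec units [ 0.0009 -0.     -0.    ] rows 0.0
```

Green sits within 1 mm of the base centre. Next is orange.

>>> {"api": "jog_arm", "payload": {
  "increments": [
    [[-0.14, -0.01, 0.036, 0.0009, 0, 0, 35], [-0.14, -0.01, 0.036, 0, 0, 0, 35], [-0.14, -0.01, 0.036, 0, 0, 0, 35], [-0.14, -0.01, 0.036, 0, 0, 0, 35], [-0.14, -0.01, 0.036, 0, 0, 0, 35], [-0.14, -0.01, 0.036, 0, 0, 0, 35], [-0.14, -0.01, 0.036, 0, 0, 0, 35], [-0.138, -0.01, 0.036, 0, 0, 0, 35], [0, 0, 0, 0, 0, 0, 35], [0, 0, 0, 0, 0, 0, 35]]
  ]
}}

```text
clock: 44.0
tcp_pos: [0.6207, -0.297, 0.0783]
orientation: [-0.002, 0.708, 0.706, -0.0]
wrist_force: [0.3, 0.6, -0.3]
finger_gap: 0.0738
grip_force: 0.0
```

```bash
python3 - <<'E'
from d import *
C=cam('wrist'); p=disc(C,'orange',(.6226,-.297),.008,.027); circ(C,p[:2],.008,.027,.022,.032,np.arange(0,360,8))
go(p[0]+.001,p[1]-.001,-.0255,1.571); turn(1.571)
E
```

```text
orange px [287.8 216.8] axes px [62.7 65.7] dia mm 45.9 off guess px 0.6 pos [ 0.6229 -0.2973]
circle 45 [ 0.623  -0.2971  0.0268] res 0.00023
pos [ 0.6213 -0.2962  0.0791] yaw 1.5704 tilt [-0.0031  0.0024] shift [-0.0093  0.0117  0.4184] turn -0.0002 min rows 2.1 0.0
rotvec units [-0.001  -0.0007 -0.0002] rows 0.0
```

>>> {"api": "jog_arm", "payload": {
  "increments": [
    [[-0.009, 0.012, 0.08, -0.001, -0.0007, 0, 35], [0, 0, 0.1, 0, 0, 0, 35], [0, 0, 0.1, 0, 0, 0, 35], [0, 0, 0.08, 0, 0, 0, 55], [0, 0, 0.036, 0, 0, 0, 65], [0, 0, 0.02, 0, 0, 0, 65], [0, 0, 0, 0, 0, 0, 65], [0, 0, 0, 0, 0, 0, 110], [0, 0, 0, 0, 0, 0, 110], [0, 0, 0, 0, 0, 0, 110], [0, 0, 0, 0, 0, 0, 110]]
  ]
}}

```text
clock: 45.15
tcp_pos: [0.6267, -0.2999, -0.0217]
orientation: [0.003, 0.707, 0.707, 0.001]
wrist_force: [0.7, 1.4, 4.8]
finger_gap: 0.0519
grip_force: 21.5
```

>>> {"api": "jog_arm", "payload": {
  "increments": [
    [[0, 0, -0.03, 0, 0, 0, 110], [0, 0, -0.07, 0, 0, 0, 110], [0, 0, -0.12, 0, 0, 0, 110], [0, 0, -0.12, 0, 0, 0, 110], [0, 0, -0.06, 0, 0, 0, 110], [0, 0, 0, 0, 0, 0, 110], [0, 0, 0, 0, 0, 0, 110]]
  ]
}}

```text
clock: 45.85
tcp_pos: [0.6252, -0.2992, 0.0767]
orientation: [0.002, 0.707, 0.707, 0.0]
wrist_force: [0.7, -0.2, -1.2]
finger_gap: 0.0522
grip_force: 21.1
```

```bash
python3 - <<'E'
from d import *
C=cam('wrist'); s=C['s']; save(C,'w14.png',(180,180,380,380),3); print(s['grip_force'],s['finger_gap'],s['tcp_pos'])
z=s['tcp_pos'][2]+.0347; disc(C,'orange',s['tcp_pos'][:2],z,.027)
go(.6431,-.0170,.06,1.571); turn(1.571)
E
```

```text
21.105260252952576 0.05217142709269058 [ 0.62523395 -0.29918495  0.07669444]
orange px [282.5 283.3] axes px [ 96.3 107.7] dia mm 45.1 off guess px 12.1 pos [ 0.624  -0.2937]
pos [ 0.6247 -0.2988  0.0757] yaw 1.5707 tilt [ 0.0011 -0.0011] shift [1.1273 0.0736 0.0617] turn -0.0001 min rows 5.7 0.0
rotvec units [ 0.0004  0.0004 -0.0001] rows 0.0
```

Orange is held level, about 4 mm nearer the tips than green was. Carrying it over.

>>> {"api": "jog_arm", "payload": {
  "increments": [
    [[0.07, 0.005, 0, 0.0004, 0.0004, 0, 110], [0.13, 0.009, 0, 0, 0, 0, 110], [0.15, 0.01, 0, 0, 0, 0, 110], [0.16, 0.01, 0, 0, 0, 0, 110], [0.16, 0.01, 0, 0, 0, 0, 110], [0.16, 0.01, 0, 0, 0, 0, 110], [0.14, 0.01, 0, 0, 0, 0, 110], [0.1, 0.006, 0, 0, 0, 0, 110], [0.052, 0.0036, 0.03, 0, 0, 0, 110], [0, 0, 0.03, 0, 0, 0, 110], [0, 0, 0, 0, 0, 0, 110], [0, 0, 0, 0, 0, 0, 110]]
  ]
}}

```text
clock: 47.1
tcp_pos: [0.6432, -0.0199, 0.0607]
orientation: [0.0, 0.708, 0.707, -0.0]
wrist_force: [0.5, -0.0, 0.1]
finger_gap: 0.052
grip_force: 21.1
```

```bash
python3 - <<'E'
from d import *
C=cam('wrist'); s=C['s']; z=s['tcp_pos'][2]+.0297; p=disc(C,'orange',s['tcp_pos'][:2],z,.027)
b=circ(C,(.6421,-.0155),.006,.044,.036,.056,np.arange(14,167,8)); b=(.6421,-.0157)
go(s['tcp_pos'][0]+b[0]-p[0],s['tcp_pos'][1]+b[1]-p[1],.0063,1.571,s); turn(1.571)
E
```

```text
orange px [282.4 283.3] axes px [ 96.7 108. ] dia mm 47.0 off guess px 6.1 pos [ 0.6421 -0.0172]
circle 20 [ 0.6421 -0.0144  0.0438] res 0.0002
pos [ 0.6432 -0.0199  0.0607] yaw 1.5693 tilt [-0.0002 -0.0009] shift [6.200e-03 2.000e-04 2.176e-01] turn -0.0005 min rows 1.1 0.0
rotvec units [ 0.0002  0.0003 -0.0006] rows 0.0
```

>>> {"api": "jog_arm", "payload": {
  "increments": [
    [[0.006, 0, 0.03, 0, 0, 0, 110], [0, 0, 0.06, 0, 0, 0, 110], [0, 0, 0.06, 0, 0, 0, 110], [0, 0, 0.035, 0, 0, 0, 110], [0, 0, 0.015, 0, 0, 0, 110], [0, 0, 0, 0, 0, 0, 110]]
  ]
}}

```text
clock: 47.75
tcp_pos: [0.6436, -0.0175, 0.0112]
orientation: [0.0, 0.707, 0.707, -0.0]
wrist_force: [-0.9, 0.6, -1.3]
finger_gap: 0.0521
grip_force: 21.1
```

>>> {"api": "jog_arm", "payload": {
  "increments": [
    [[0, 0, 0.007, 0, 0, 0, 110], [0, 0, 0, 0, 0, 0, 110]]
  ]
}}

```text
clock: 47.95
tcp_pos: [0.6444, -0.0173, 0.0105]
orientation: [0.001, 0.707, 0.707, 0.001]
wrist_force: [0.5, -0.6, -0.2]
finger_gap: 0.0522
grip_force: 21.1
```

>>> {"api": "jog_arm", "payload": {
  "increments": [
    [[0, 0, 0.006, 0, 0, 0, 110], [0, 0, 0, 0, 0, 0, 110]]
  ]
}}

```text
clock: 48.15
tcp_pos: [0.6441, -0.0172, 0.0086]
orientation: [0.001, 0.707, 0.707, 0.0]
wrist_force: [-0.1, -0.4, 0.4]
finger_gap: 0.0522
grip_force: 21.1
```

>>> {"api": "jog_arm", "payload": {
  "increments": [
    [[-0.004, -0.003, 0.006, 0, 0, 0, 110], [0, 0, 0, 0, 0, 0, 110]]
  ]
}}

```text
clock: 48.35
tcp_pos: [0.643, -0.0183, 0.0068]
orientation: [0.001, 0.707, 0.707, 0.0]
wrist_force: [-0.2, 0.2, 0.3]
finger_gap: 0.0519
grip_force: 21.1
```

>>> {"api": "jog_arm", "payload": {
  "increments": [
    [[0, 0, 0.006, 0, 0, 0, 110], [0, 0, 0, 0, 0, 0, 110]]
  ]
}}

```text
clock: 48.55
tcp_pos: [0.6432, -0.0183, 0.0063]
orientation: [0.001, 0.707, 0.707, 0.0]
wrist_force: [-2.4, -0.1, 5.0]
finger_gap: 0.0524
grip_force: 21.6
```

>>> {"api": "jog_arm", "payload": {
  "increments": [
    [[0, 0, 0.006, 0, 0, 0, 110], [0, 0, 0, 0, 0, 0, 110]]
  ]
}}

```text
clock: 48.75
tcp_pos: [0.6433, -0.0183, 0.0062]
orientation: [0.001, 0.707, 0.707, 0.0]
wrist_force: [-4.7, 0.2, 12.6]
finger_gap: 0.0524
grip_force: 22.4
```

Contact at 0.0063, exactly as predicted. I'll release, rise and look.

>>> {"api": "jog_arm", "payload": {
  "increments": [
    [[0, 0, -0.007, 0, 0, 0, 110], [0, 0, 0, 0, 0, 0, 98], [0, 0, 0, 0, 0, 0, 85], [0, 0, 0, 0, 0, 0, 55], [0, 0, 0, 0, 0, 0, 55], [0, 0, -0.04, 0, 0, 0, 55], [0, 0, -0.1, 0, 0, 0, 55], [0, 0, -0.16, 0, 0, 0, 55], [0, 0, -0.18, 0, 0, 0, 55], [0, 0, -0.16, 0, 0, 0, 35], [0, 0, 0, 0, 0, 0, 35], [0, 0, 0, 0, 0, 0, 35]]
  ]
}}

```text
clock: 49.95
tcp_pos: [0.644, -0.0182, 0.1677]
orientation: [0.002, 0.707, 0.707, 0.001]
wrist_force: [-0.7, -0.2, -0.1]
finger_gap: 0.0739
grip_force: 0.0
```

```bash
python3 - <<'E'
from d import *
C=cam('wrist'); s=C['s']
circ(C,(.6421,-.0157),.006,.044,.036,.056,np.arange(0,360,8))
disc(C,'orange',(.642,-.015),.036,.027); circ(C,(.642,-.0157),.036,.027,.02,.031,np.arange(0,360,8))
go(.497,-.346,.08,1.571); turn(1.571)
E
```

```text
circle 45 [ 0.642  -0.0154  0.0444] res 0.00027
orange px [281.1 192. ] axes px [52.  53.3] dia mm 46.1 off guess px 1.6 pos [ 0.6422 -0.0164]
circle 35 [ 0.6421 -0.016   0.0269] res 0.0005
pos [ 0.6428 -0.0181  0.1659] yaw 1.5709 tilt [ 0.0019 -0.0009] shift [-1.3113 -0.5842  0.3436] turn -0.0 min rows 7.4 0.0
rotvec units [ 0.0006  0.0003 -0.    ] rows 0.0
```

>>> {"api": "jog_arm", "payload": {
  "increments": [
    [[-0.131, -0.058, 0.034, 0.0006, 0.0003, 0, 35], [-0.131, -0.058, 0.034, 0, 0, 0, 35], [-0.131, -0.058, 0.034, 0, 0, 0, 35], [-0.131, -0.058, 0.034, 0, 0, 0, 35], [-0.131, -0.058, 0.034, 0, 0, 0, 35], [-0.131, -0.058, 0.034, 0, 0, 0, 35], [-0.131, -0.058, 0.034, 0, 0, 0, 35], [-0.131, -0.058, 0.034, 0, 0, 0, 35], [-0.131, -0.058, 0.034, 0, 0, 0, 35], [-0.131, -0.058, 0.034, 0, 0, 0, 35], [0, 0, 0, 0, 0, 0, 35], [0, 0, 0, 0, 0, 0, 35]]
  ]
}}

```text
clock: 51.2
tcp_pos: [0.4963, -0.3451, 0.0787]
orientation: [-0.002, 0.708, 0.706, 0.0]
wrist_force: [-1.0, 0.4, 0.1]
finger_gap: 0.0736
grip_force: 0.0
```

```bash
python3 - <<'E'
from d import *
C=cam('wrist'); p=disc(C,'yellow',(.497,-.346),.008,.027); q=circ(C,p[:2],.008,.027,.022,.032,np.arange(0,360,8))
go(q[0]+.001,q[1]-.001,-.0262,1.571); turn(1.571)
E
```

```text
yellow px [286.5 213.8] axes px [66.1 68.7] dia mm 47.9 off guess px 3.9 pos [ 0.4977 -0.3433]
circle 45 [ 0.4977 -0.3431  0.0268] res 0.00027
pos [ 0.4971 -0.3446  0.0793] yaw 1.5704 tilt [-0.0024  0.0026] shift [0.0007 0.0076 0.422 ] turn -0.0002 min rows 2.1 0.0
rotvec units [-0.0008 -0.0008 -0.0002] rows 0.0
```

>>> {"api": "jog_arm", "payload": {
  "increments": [
    [[0.001, 0.008, 0.08, -0.0008, -0.0008, 0, 35], [0, 0, 0.1, 0, 0, 0, 35], [0, 0, 0.1, 0, 0, 0, 35], [0, 0, 0.08, 0, 0, 0, 55], [0, 0, 0.04, 0, 0, 0, 65], [0, 0, 0.02, 0, 0, 0, 65], [0, 0, 0, 0, 0, 0, 65], [0, 0, 0, 0, 0, 0, 65]]
  ]
}}

```text
clock: 52.05
tcp_pos: [0.5009, -0.3458, -0.0233]
orientation: [0.002, 0.707, 0.707, -0.0]
wrist_force: [-0.1, 0.8, -0.6]
finger_gap: 0.0638
grip_force: 0.0
```

>>> {"api": "jog_arm", "payload": {
  "increments": [
    [[0, 0, 0, 0, 0, 0, 110], [0, 0, 0, 0, 0, 0, 110], [0, 0, 0, 0, 0, 0, 110], [0, 0, 0, 0, 0, 0, 110], [0, 0, 0, 0, 0, 0, 110]]
  ]
}}

```text
clock: 52.55
tcp_pos: [0.501, -0.3462, -0.0228]
orientation: [0.003, 0.707, 0.707, 0.0]
wrist_force: [-0.0, 1.8, 6.6]
finger_gap: 0.0524
grip_force: 20.6
```

>>> {"api": "jog_arm", "payload": {
  "increments": [
    [[0, 0, -0.03, 0, 0, 0, 110], [0, 0, -0.07, 0, 0, 0, 110], [0, 0, -0.12, 0, 0, 0, 110], [0, 0, -0.12, 0, 0, 0, 110], [0, 0, -0.06, 0, 0, 0, 110], [0, 0, 0, 0, 0, 0, 110], [0, 0, 0, 0, 0, 0, 110]]
  ]
}}

```text
clock: 53.25
tcp_pos: [0.4998, -0.3454, 0.0757]
orientation: [0.002, 0.707, 0.707, -0.0]
wrist_force: [-0.3, 0.4, -0.2]
finger_gap: 0.0523
grip_force: 21.1
```

```bash
python3 - <<'E'
from d import *
C=cam('wrist'); s=C['s']; print(s['grip_force'],s['finger_gap'],s['tcp_pos'])
z=s['tcp_pos'][2]+.0308; disc(C,'yellow',s['tcp_pos'][:2],z,.027)
go(.6431,-.0182,.07,1.571); turn(1.571)
E
```

```text
21.11986666917801 0.052287265075504574 [ 0.49981744 -0.34537949  0.07569161]
yellow px [282.4 282.8] axes px [100.  111.2] dia mm 47.9 off guess px 8.0 pos [ 0.4986 -0.3418]
pos [ 0.4993 -0.3449  0.0748] yaw 1.5708 tilt [ 0.0011 -0.0015] shift [1.3069 0.5751 0.0179] turn -0.0001 min rows 7.1 0.0
rotvec units [ 0.0004  0.0005 -0.0001] rows 0.0
```

>>> {"api": "jog_arm", "payload": {
  "increments": [
    [[0.06, 0.0265, 0, 0.0004, 0.0005, 0, 110], [0.11, 0.0485, 0, 0, 0, 0, 110], [0.14, 0.0618, 0, 0, 0, 0, 110], [0.14, 0.0618, 0, 0, 0, 0, 110], [0.14, 0.0618, 0, 0, 0, 0, 110], [0.14, 0.0618, 0, 0, 0, 0, 110], [0.14, 0.0618, 0, 0, 0, 0, 110], [0.14, 0.0618, 0, 0, 0, 0, 110], [0.13, 0.0574, 0, 0, 0, 0, 110], [0.1, 0.0441, 0, 0, 0, 0, 110], [0.063, 0.0278, 0.01, 0, 0, 0, 110], [0, 0, 0, 0, 0, 0, 110], [0, 0, 0, 0, 0, 0, 110]]
  ]
}}

```text
clock: 54.6
tcp_pos: [0.6428, -0.0193, 0.072]
orientation: [-0.0, 0.707, 0.707, -0.001]
wrist_force: [-0.1, -0.3, 0.3]
finger_gap: 0.0526
grip_force: 21.1
```

```bash
python3 - <<'E'
from d import *
C=cam('wrist'); s=C['s']; z=s['tcp_pos'][2]+.0308; p=disc(C,'yellow',s['tcp_pos'][:2],z,.027)
b=circ(C,(.6421,-.0155),.006,.044,.036,.056,np.arange(14,167,8)); b=(.6421,-.0156)
go(s['tcp_pos'][0]+b[0]-p[0],s['tcp_pos'][1]+b[1]-p[1],.0132,1.571,s); turn(1.571)
E
```

```text
yellow px [282.5 282.9] axes px [ 99.9 111.2] dia mm 47.9 off guess px 7.7 pos [ 0.6418 -0.0158]
circle 20 [ 0.6421 -0.0145  0.0439] res 9e-05
pos [ 0.6428 -0.0193  0.072 ] yaw 1.5715 tilt [-0.0011 -0.0009] shift [0.0012 0.0016 0.2353] turn 0.0002 min rows 1.2 0.0
rotvec units [-0.0002  0.0003 -0.0002] rows 0.0
```

Aligned. Descending to just above contact, expected at 0.0132.

>>> {"api": "jog_arm", "payload": {
  "increments": [
    [[0.001, 0.001, 0.04, 0, 0, 0, 110], [0, 0, 0.07, 0, 0, 0, 110], [0, 0, 0.06, 0, 0, 0, 110], [0, 0, 0.035, 0, 0, 0, 110], [0, 0, 0.015, 0, 0, 0, 110], [0, 0, 0, 0, 0, 0, 110], [0, 0, 0, 0, 0, 0, 110]]
  ]
}}

```text
clock: 55.35
tcp_pos: [0.6444, -0.0197, 0.0186]
orientation: [0.001, 0.707, 0.707, 0.0]
wrist_force: [-0.0, -0.9, -0.5]
finger_gap: 0.0521
grip_force: 21.1
```

>>> {"api": "jog_arm", "payload": {
  "increments": [
    [[-0.005, -0.003, 0.006, 0, 0, 0, 110], [0, 0, 0, 0, 0, 0, 110]]
  ]
}}

```text
clock: 55.55
tcp_pos: [0.6435, -0.0208, 0.017]
orientation: [0.001, 0.707, 0.707, 0.0]
wrist_force: [-0.2, 0.4, -0.2]
finger_gap: 0.0525
grip_force: 21.1
```

>>> {"api": "jog_arm", "payload": {
  "increments": [
    [[0, 0, 0.006, 0, 0, 0, 110], [0, 0, 0, 0, 0, 0, 110]]
  ]
}}

```text
clock: 55.75
tcp_pos: [0.6432, -0.0206, 0.0151]
orientation: [0.001, 0.707, 0.707, 0.0]
wrist_force: [0.8, 0.2, -1.1]
finger_gap: 0.0525
grip_force: 21.1
```

>>> {"api": "jog_arm", "payload": {
  "increments": [
    [[0.006, 0, 0.005, 0, 0, 0, 110], [0, 0, 0, 0, 0, 0, 110]]
  ]
}}

```text
clock: 55.95
tcp_pos: [0.6431, -0.0188, 0.0136]
orientation: [0.0, 0.707, 0.707, -0.0]
wrist_force: [0.3, -0.3, -0.6]
finger_gap: 0.0526
grip_force: 21.1
```

>>> {"api": "jog_arm", "payload": {
  "increments": [
    [[0, 0, 0.006, 0, 0, 0, 110], [0, 0, 0, 0, 0, 0, 110]]
  ]
}}

```text
clock: 56.15
tcp_pos: [0.6433, -0.0189, 0.0132]
orientation: [0.001, 0.707, 0.707, 0.0]
wrist_force: [-2.0, 0.5, 4.3]
finger_gap: 0.0525
grip_force: 21.6
```

>>> {"api": "jog_arm", "payload": {
  "increments": [
    [[0, 0, 0.004, 0, 0, 0, 110], [0, 0, 0, 0, 0, 0, 110]]
  ]
}}

```text
clock: 56.35
tcp_pos: [0.6433, -0.0189, 0.0131]
orientation: [0.001, 0.707, 0.707, 0.0]
wrist_force: [-4.4, 0.7, 10.8]
finger_gap: 0.052
grip_force: 22.1
```

>>> {"api": "jog_arm", "payload": {
  "increments": [
    [[0, 0, -0.007, 0, 0, 0, 110], [0, 0, 0, 0, 0, 0, 98], [0, 0, 0, 0, 0, 0, 85], [0, 0, 0, 0, 0, 0, 55], [0, 0, 0, 0, 0, 0, 55], [0, 0, -0.04, 0, 0, 0, 55], [0, 0, -0.1, 0, 0, 0, 55], [0, 0, -0.16, 0, 0, 0, 55], [0, 0, -0.18, 0, 0, 0, 55], [0, 0, -0.16, 0, 0, 0, 35], [0, 0, 0, 0, 0, 0, 35], [0, 0, 0, 0, 0, 0, 35]]
  ]
}}

```text
clock: 57.55
tcp_pos: [0.6441, -0.0191, 0.1751]
orientation: [0.002, 0.707, 0.707, 0.001]
wrist_force: [-0.2, 0.6, -0.0]
finger_gap: 0.0736
grip_force: 0.0
```

```bash
python3 - <<'E'
from d import *
C=cam('wrist'); s=C['s']
circ(C,(.6421,-.0157),.006,.044,.036,.056,np.arange(0,360,8))
disc(C,'yellow',(.642,-.015),.044,.027); circ(C,(.642,-.0157),.044,.027,.02,.031,np.arange(0,360,8))
T=cam('top')
for k,z in dict(cap_mid=.01).items(): print(k,[(np.round(d['uv'],1).tolist(),round(d['conf'],2),ray(T,d['uv'],z)[:2].round(4).tolist()) for d in spotter.landmark_of(k,'top')[:3]])
go(.375,-.343,.11,1.571); turn(1.571)
E
```

```text
circle 45 [ 0.6421 -0.0154  0.0444] res 0.00029
yellow px [281.  191.1] axes px [54.9 56.1] dia mm 48.3 off guess px 1.6 pos [ 0.6422 -0.0164]
circle 45 [ 0.6427 -0.0179  0.0285] res 0.0014
cap_mid [([371.5, 270.1], 0.7, [0.3659, -0.3464])]
pos [ 0.642  -0.0188  0.1715] yaw 1.5708 tilt [-0.0019 -0.0004] shift [-1.2965 -1.0677  0.2486] turn -0.0001 min rows 8.5 0.0
rotvec units [-0.0006  0.0001 -0.0001] rows 0.0
```

>>> {"api": "jog_arm", "payload": {
  "increments": [
    [[-0.108, -0.091, 0.02, -0.0006, 0, 0, 35], [-0.108, -0.091, 0.02, 0, 0, 0, 35], [-0.108, -0.091, 0.02, 0, 0, 0, 35], [-0.108, -0.091, 0.02, 0, 0, 0, 35], [-0.108, -0.091, 0.02, 0, 0, 0, 35], [-0.108, -0.091, 0.02, 0, 0, 0, 35], [-0.108, -0.091, 0.02, 0, 0, 0, 35], [-0.108, -0.091, 0.02, 0, 0, 0, 35], [-0.108, -0.091, 0.02, 0, 0, 0, 35], [-0.108, -0.091, 0.02, 0, 0, 0, 35], [-0.108, -0.091, 0.02, 0, 0, 0, 35], [-0.108, -0.091, 0.02, 0, 0, 0, 35], [0, 0, 0, 0, 0, 0, 35], [0, 0, 0, 0, 0, 0, 35]]
  ]
}}

```text
clock: 59.1
tcp_pos: [0.3691, -0.3426, 0.1112]
orientation: [-0.0, 0.708, 0.706, 0.001]
wrist_force: [-0.8, 0.1, 0.1]
finger_gap: 0.0738
grip_force: 0.0
```

```bash
python3 - <<'E'
from d import *
C=cam('wrist'); save(C,'w15.png'); p=disc(C,'cap',(.366,-.346),.01,.027); q=circ(C,p[:2],.01,.027,.022,.032,np.arange(0,360,8),1);q=circ(C,p[:2],.01,.027,.022,.032,np.arange(0,360,8),-1)
print([(np.round(d['uv'],1).tolist(),round(d['conf'],2),ray(C,d['uv'],.005)[:2].round(4).tolist()) for d in spotter.landmark_of('cap_mid','wrist')[:2]])
go(p[0]+.001,p[1]-.001,-.0262,1.571); turn(1.571)
E
```

```text
cap px [281.  207.5] axes px [66.2 68. ] dia mm 53.3 off guess px 1.3 pos [ 0.3668 -0.3453]
circle 33 [ 0.3667 -0.3467  0.0287] res 0.00032
circle 45 [ 0.3668 -0.3464  0.0262] res 0.00023
[([279.6, 209.9], 0.67, [0.3656, -0.3488])]
pos [ 0.3702 -0.342   0.1119] yaw 1.5715 tilt [0.002  0.0008] shift [-0.0175 -0.0107  0.5525] turn 0.0001 min rows 2.8 0.0
rotvec units [ 0.0006 -0.0002  0.0001] rows 0.0
```

View pics/w15.png

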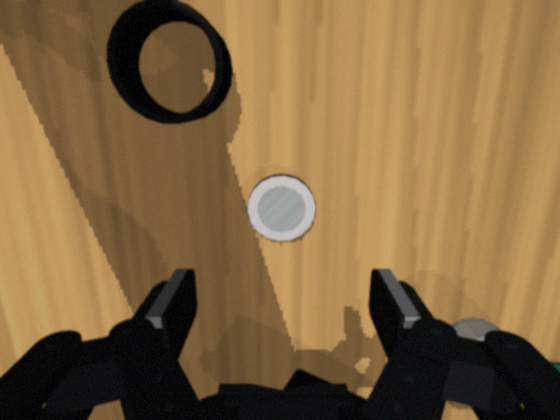

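The last picture shows the cap at (281,208), centred between the fingers and clear of the hood at upper left. Descending.

>>> {"api": "jog_arm", "payload": {
  "increments": [
    [[-0.02, -0.01, 0.1, 0, 0, 0, 35], [0, 0, 0.13, 0, 0, 0, 35], [0, 0, 0.13, 0, 0, 0, 35], [0, 0, 0.1, 0, 0, 0, 55], [0, 0, 0.06, 0, 0, 0, 65], [0, 0, 0.025, 0, 0, 0, 65], [0, 0, 0, 0, 0, 0, 65], [0, 0, 0, 0, 0, 0, 65]]
  ]
}}

```text
clock: 60.0
tcp_pos: [0.369, -0.3482, -0.0229]
orientation: [0.002, 0.707, 0.708, 0.001]
wrist_force: [0.2, -0.4, 0.4]
finger_gap: 0.0636
grip_force: 0.0
```

>>> {"api": "jog_arm", "payload": {
  "increments": [
    [[0, 0, 0, 0, 0, 0, 110], [0, 0, 0, 0, 0, 0, 110], [0, 0, 0, 0, 0, 0, 110], [0, 0, 0, 0, 0, 0, 110], [0, 0, 0, 0, 0, 0, 110]]
  ]
}}

```text
clock: 60.5
tcp_pos: [0.3691, -0.3488, -0.0223]
orientation: [0.002, 0.707, 0.707, 0.001]
wrist_force: [-0.1, 2.2, 6.0]
finger_gap: 0.0525
grip_force: 20.7
```

>>> {"api": "jog_arm", "payload": {
  "increments": [
    [[0, 0, -0.03, 0, 0, 0, 110], [0, 0, -0.07, 0, 0, 0, 110], [0, 0, -0.12, 0, 0, 0, 110], [0, 0, -0.14, 0, 0, 0, 110], [0, 0, -0.09, 0, 0, 0, 110], [0, 0, 0, 0, 0, 0, 110], [0, 0, 0, 0, 0, 0, 110]]
  ]
}}

```text
clock: 61.2
tcp_pos: [0.368, -0.3485, 0.0895]
orientation: [0.002, 0.707, 0.707, 0.0]
wrist_force: [0.2, -0.8, -1.0]
finger_gap: 0.0524
grip_force: 21.2
```

```bash
python3 - <<'E'
from d import *
C=cam('wrist'); s=C['s']; print(s['grip_force'],s['finger_gap'],s['tcp_pos'])
z=s['tcp_pos'][2]+.0323; disc(C,'cap',s['tcp_pos'][:2],z,.027)
go(.6431,-.0183,.09,1.571); turn(1.571)
E
```

```text
21.219431161880493 0.05243891584180752 [ 0.36796196 -0.34850157  0.08948004]
cap px [282.6 282.5] axes px [114.9 126. ] dia mm 53.7 off guess px 9.8 pos [ 0.3668 -0.344 ]
pos [ 0.3675 -0.3478  0.0885] yaw 1.5707 tilt [ 0.0024 -0.0005] shift [ 1.318   1.1025 -0.004 ] turn -0.0001 min rows 8.6 0.0
rotvec units [ 0.0008  0.0002 -0.0001] rows 0.0
```

>>> {"api": "jog_arm", "payload": {
  "increments": [
    [[0.05, 0.042, 0, 0.0008, 0.0002, 0, 110], [0.09, 0.0755, 0, 0, 0, 0, 110], [0.11, 0.0923, 0, 0, 0, 0, 110], [0.11, 0.0923, 0, 0, 0, 0, 110], [0.11, 0.0923, 0, 0, 0, 0, 110], [0.11, 0.0923, 0, 0, 0, 0, 110], [0.11, 0.0923, 0, 0, 0, 0, 110], [0.11, 0.0923, 0, 0, 0, 0, 110], [0.11, 0.0923, 0, 0, 0, 0, 110], [0.11, 0.0923, 0, 0, 0, 0, 110], [0.11, 0.0923, 0, 0, 0, 0, 110], [0.09, 0.0755, 0, 0, 0, 0, 110], [0.06, 0.0503, 0, 0, 0, 0, 110], [0.034, 0.0285, 0, 0, 0, 0, 110], [0, 0, 0, 0, 0, 0, 110], [0, 0, 0, 0, 0, 0, 110]]
  ]
}}

```text
clock: 62.85
tcp_pos: [0.6424, -0.0199, 0.0879]
orientation: [-0.001, 0.707, 0.707, -0.001]
wrist_force: [-0.2, -0.8, -0.7]
finger_gap: 0.0526
grip_force: 21.2
```

```bash
python3 - <<'E'
from d import *
C=cam('wrist'); s=C['s']; z=s['tcp_pos'][2]+.0323; p=disc(C,'cap',s['tcp_pos'][:2],z,.027)
q=circ(C,p[:2],z,.027,.024,.031,np.arange(20,161,6),-1)
b=circ(C,(.6421,-.0155),.006,.044,.036,.056,np.arange(14,167,8)); b=(.6421,-.0156)
go(s['tcp_pos'][0]+b[0]-p[0],s['tcp_pos'][1]+b[1]-p[1],.0217,1.571,s); turn(1.571)
E
```

```text
cap px [282.5 282.7] axes px [114.4 126.3] dia mm 53.8 off guess px 9.6 pos [ 0.6414 -0.0155]
circle 24 [ 0.6414 -0.0165  0.0257] res 0.00016
circle 20 [ 0.6421 -0.0146  0.0439] res 0.00012
pos [ 0.6424 -0.0199  0.0879] yaw 1.5707 tilt [-0.0019 -0.0003] shift [-1.000e-04  3.400e-03  2.648e-01] turn -0.0001 min rows 1.3 0.0
rotvec units [-0.0004  0.0001 -0.0003] rows 0.0
```

>>> {"api": "jog_arm", "payload": {
  "increments": [
    [[0.001, 0.003, 0.04, 0, 0, 0, 110], [0, 0, 0.07, 0, 0, 0, 110], [0, 0, 0.07, 0, 0, 0, 110], [0, 0, 0.04, 0, 0, 0, 110], [0, 0, 0.02, 0, 0, 0, 110], [0, 0, 0, 0, 0, 0, 110], [0, 0, 0, 0, 0, 0, 110]]
  ]
}}

```text
clock: 63.6
tcp_pos: [0.6446, -0.0195, 0.0295]
orientation: [0.001, 0.707, 0.707, 0.0]
wrist_force: [-0.3, -0.9, 0.1]
finger_gap: 0.0526
grip_force: 21.2
```

>>> {"api": "jog_arm", "payload": {
  "increments": [
    [[0, -0.003, 0.008, 0, 0, 0, 110], [0, 0, 0, 0, 0, 0, 110]]
  ]
}}

```text
clock: 63.8
tcp_pos: [0.6437, -0.0193, 0.0274]
orientation: [0.001, 0.707, 0.707, 0.0]
wrist_force: [0.3, 0.0, -0.4]
finger_gap: 0.0523
grip_force: 21.2
```

>>> {"api": "jog_arm", "payload": {
  "increments": [
    [[0, -0.002, 0.01, 0, 0, 0, 110], [0, 0, 0.008, 0, 0, 0, 110], [0, 0, 0, 0, 0, 0, 110]]
  ]
}}

```text
clock: 64.1
tcp_pos: [0.6426, -0.0192, 0.022]
orientation: [-0.0, 0.707, 0.707, -0.0]
wrist_force: [1.1, 0.5, -0.8]
finger_gap: 0.0528
grip_force: 21.2
```

>>> {"api": "jog_arm", "payload": {
  "increments": [
    [[0, 0, 0.006, 0, 0, 0, 110], [0, 0, 0, 0, 0, 0, 110]]
  ]
}}

```text
clock: 64.3
tcp_pos: [0.6429, -0.0192, 0.0218]
orientation: [0.0, 0.707, 0.707, 0.0]
wrist_force: [-2.1, 0.5, 4.5]
finger_gap: 0.0523
grip_force: 21.7
```

Contact at 0.0218, as predicted. I'll release and rise.

>>> {"api": "jog_arm", "payload": {
  "increments": [
    [[0, 0, -0.002, 0, 0, 0, 110], [0, 0, 0, 0, 0, 0, 98], [0, 0, 0, 0, 0, 0, 85], [0, 0, 0, 0, 0, 0, 55], [0, 0, 0, 0, 0, 0, 55], [0, 0, -0.04, 0, 0, 0, 55], [0, 0, -0.1, 0, 0, 0, 55], [0, 0, -0.16, 0, 0, 0, 55], [0, 0, -0.18, 0, 0, 0, 55], [0, 0, -0.16, 0, 0, 0, 35], [0, 0, 0, 0, 0, 0, 35], [0, 0, 0, 0, 0, 0, 35]]
  ]
}}

```text
clock: 65.5
tcp_pos: [0.6439, -0.0194, 0.1834]
orientation: [0.002, 0.707, 0.707, 0.001]
wrist_force: [-0.2, -1.0, -0.1]
finger_gap: 0.0738
grip_force: 0.0
```

```bash
python3 - <<'E'
from d import *
C=cam('wrist'); s=C['s']
circ(C,(.6421,-.0157),.006,.044,.036,.056,np.arange(0,360,8))
disc(C,'cap',(.642,-.015),.054,.027); circ(C,(.642,-.0157),.054,.027,.022,.031,np.arange(0,360,8),-1)
T=cam('top'); save(T,'top99.png')
for k,z in dict(cap_mid=.049,lens_mid=.051,strap_knob=.0785,orange_mid=.004,green_mid=.004,yellow_mid=.004,red_mid=.004,blue_mid=.004,lens_hood=0,tape_roll=0,camera=0,glue_bottle=0,brush=0,drink_can1=0,paint_jar=0).items():
    print(k,[(np.round(d['uv'],0).tolist(),round(d['conf'],2),ray(T,d['uv'],z)[:2].round(3).tolist()) for d in spotter.landmark_of(k,'top')[:2]])
th=-.215; X=np.array([np.cos(th),np.sin(th),0]);Y=np.array([-np.sin(th),np.cos(th),0])
H=np.array([.5528,.2642,.0785])+.044*X-.05*Y
for a in (-.05,0,.1,.2): print(a,proj(T,H+.11*(-np.cos(a)*X+np.array([0,0,np.sin(a)]))).round(1),end=' ')
print(env.get_state()['clock'])
E
```

```text
circle 45 [ 0.6421 -0.0155  0.0446] res 0.00148
cap px [280.8 191.3] axes px [61.8 63.6] dia mm 54.5 off guess px 1.6 pos [ 0.6417 -0.0164]
circle 45 [ 0.6417 -0.017   0.0267] res 0.00021
cap_mid [([253.0, 160.0], 0.6, [0.654, -0.023]), ([330.0, 298.0], 0.55, [0.291, -0.233])]
lens_mid [([145.0, 193.0], 0.58, [0.56, 0.262]), ([121.0, 140.0], 0.16, [0.706, 0.338])]
strap_knob [([121.0, 136.0], 0.72, [0.71, 0.33]), ([249.0, 162.0], 0.37, [0.641, -0.015])]
orange_mid []
green_mid []
yellow_mid [([420.0, 208.0], 0.48, [0.539, -0.481])]
red_mid []
blue_mid [([334.0, 295.0], 0.42, [0.299, -0.247])]
lens_hood [([334.0, 295.0], 0.6, [0.299, -0.248])]
tape_roll []
camera [([449.0, 248.0], 0.85, [0.429, -0.558])]
glue_bottle [([326.0, 128.0], 0.58, [0.764, -0.223])]
brush []
drink_can1 [([174.0, 119.0], 0.98, [0.784, 0.206]), ([121.0, 140.0], 0.65, [0.721, 0.353])]
paint_jar [([420.0, 206.0], 0.58, [0.544, -0.483])]
-0.05 [153.8 222.1] 0 [153.3 221.9] 0.1 [152.4 221.1] 0.2 [151.5 219.8] 66.35
```

```bash
python3 -c "
from workcell import ticket
print(ticket.hand_in())"
```

```text
the job is handed in; nothing more can be done
None
```

I handed the job in at about 66 s; the hand-in returned no verdict. By my checks, the lens is in both V supports with the strap closed on it, and green, orange and yellow with the cap on top are stacked within about 2 mm of the base centre.

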